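Seat the stones: press the sprung plate home with the flat pusher

TASK

The stones under the sprung plate of the seating fixture need pressing home: take the flat-faced pusher by its handle and press the plate squarely down until it bottoms out level on its hidden stop, then keep it there for a good second and a half with a firm push of 15 to 20 N, never more than 25 N (the stones chip). Then let the plate come back up, stand the pusher upright in its round wooden rest and let go. Touch the plate with nothing but the pusher, never let it tip, and leave the other things on the bench alone.

Things in the scene. Friction and masses are not known exactly. Their poses are not given: they have to be found in the camera images.
- pusher: flat-faced hand pusher (tamper), 0.2 to 0.4 kg, standing on its face: round steel foot 46 mm across, 12 mm thick, flat underside; brass collar 26 mm square up to 18 mm; then a straight square wooden handle 24 x 24 mm from 18 to 95 mm above the underside. Origin: centre of the underside; z up the handle, x and y square to the handle's flat sides.
- plate: sprung pressure plate: loose plain steel plate 64 x 64 x 8 mm lying in the fixture's square opening on four hidden sprung pins (22 mm from its centre, towards each side). Origin: centre of its underside, z up; its top is 8 mm above. Springs: about 1 N starts it moving, then about 0.4 N more per mm, about 8 N at most before it meets the stop.
- fixture: the seating fixture: a square metal housing fixed to the bench, 87 x 87 x 66 mm on a 96 mm square foot, with a clamp lug on the foot at +x and at -x. Its 67 mm square opening faces up; walls 10 mm thick, rim 66 mm above the bench; the plate's top starts 6 mm below the rim. Origin: centre of its underside, z up.
- nest: inside of the fixture, hidden under the plate; it carries the solid stop (four pads under the plate's corners). Same origin and axes as the fixture: it does not tell the stop's height. The stop halts the plate after 4 to 18 mm of travel, set differently each time; it cannot be seen or measured, only felt: there the push rises steeply.
- rest: the pusher's rest: a low round light-wood dish fixed to the bench, 74 mm across and 14 mm high, with a round recess 54 mm across whose floor is 4 mm above the bench. Origin: centre of its underside, z up.
- punch: bystander: a steel doming punch standing up, round foot 36 mm across, thin shank, ball 24 mm across on top, 72 mm tall. Origin: centre of its underside.
- tin: bystander: a low round metal tin with lid, 66 mm across, 32 mm high. Origin: centre of its underside.
- mandrel: bystander: a tapered wooden ring stick lying down, 200 mm long, 22 mm thick. Origin: under its middle.
- file: bystander: a flat file with wooden handle lying down, about 180 mm long. Origin: under its middle.
- wheel: bystander: a dark brush wheel lying flat, 48 mm across, 15 mm high. Origin: centre of its underside.
- clamp: bystander: a small wooden ring clamp lying down, 90 x 26 x 20 mm. Origin: under its middle.
- hammer: bystander: a small hammer lying on the steel sheet at the left of the bench, about 220 mm long.
Things that resemble listed ones, but are neither listed nor needed, are in the scene too. Several things look just like the pusher: the one meant starts nearest to the robot's base. Several things look just like the rest: the one meant starts farthest from the robot's base.

How it is judged (in metres and radians):
On the way:
1. the pusher presses the plate level onto its stop and keeps it there for 1 s: the plate bears on the stop with more than 4 N, tilted less than 0.04 rad, the pusher within 0.1 rad of upright (contact force between nest and plate above 4 N and contact force between pusher and plate above 5 N and angle between plate's own z axis and vertical below 0.04 rad and angle between pusher's own z axis and vertical below 0.1 rad), for 1 s.
At the end, for the whole second after the job is handed in: the pusher stands upright (within 0.06 rad) at rest in the recess of its rest (within 8 mm of its centre, underside less than 7 mm above the bench), released; the plate is back up, within 5 mm of where it began and level within 0.05 rad (horizontal distance between pusher and rest below 0.008 m and z of pusher in the frame of rest between 0.001 and 0.007 m and angle between pusher's own z axis and vertical below 0.06 rad and linear speed of pusher below 0.02 m/s and distance of plate from where it was at the start of the episode below 0.005 m and angle between plate's own z axis and vertical below 0.05 rad and contact force between the fingers and pusher below 0.1 N); the robot touches nothing.
It fails at once if the pusher pushes the plate with more than 30 N (contact force between pusher and plate above 30 N).
It fails at once if the plate tips by more than 0.15 rad (angle between plate's own z axis and vertical above 0.15 rad).
It fails at once if the plate is touched by the gripper or arm, or by another tool (contact force between any of the fingers, the arm, punch, tin, mandrel, file, wheel, clamp, hammer and plate above 0.5 N).
It fails at once if a bystander is moved by more than 20 mm or tipped over (distance of any of punch, tin, mandrel, file, wheel, clamp, hammer from where it was at the start of the episode above 0.02 m or angle between any of punch, tin's own z axis and vertical above 0.6 rad).
It also fails if it takes over 56 s, if anything falls off the work surface, if the arm or the gripper's body presses on something with over 40 N, if the wrist force passes 120 N, or if a joint passes its speed limit or range.

ROBOT

A 7-joint arm with a two-finger parallel gripper is mounted at the origin on the work surface. World frame = base frame: x ahead of the robot, y to its left, z up, the work surface at z = 0. Lengths are in m, angles in degrees, forces in N, time in s.
With the tool pointing down it reaches from about 0.425 to 0.875 m from the base axis. Payload 4.7 kg.
Tool frame: the origin (TCP) lies at the very end of the fingers, on their centre line; the grasp point (between the pads) lies 19 mm behind it; z points along the fingers, y is the direction in which the jaws open and shut (so a half turn about z gives the same grasp; the last joint's range is limited). The gripper opens to 87 mm and grips with 3 to 60 N. Pads are 19 mm wide; open, the fingers measure 117 mm over their backs; the gripper's body (75 mm by 190 mm) begins 51 mm behind the grasp point.
Start: joints at [68.36, 18.392, -4.016, 83.108, 1.295, 78.541, -3.26], TCP at [0.248, -0.601, 0.223] pointing down, gripper open.
Joint ranges: [-163.93, 163.93], [-17.29, 119.83], [-79.2, 71.16], [3.27, 140.29], [-89.18, 269.18], [5.43, 117.66], [-154.24, 154.24]. Speed limits (degrees/s): [147.25, 147.25, 180, 180, 180, 180, 180].

INTERFACE

Orientations are given as [roll, pitch, yaw] about the fixed x, y, z axes, in that order (R = Rz(yaw) Ry(pitch) Rx(roll)).
In Python, from cell import sensors, imaging, ticket gives the robot as it stands.
- The arm moves only by the tool carry_out, never from a script. Its argument "plan" is a list of rows, each an object of numbers: "fingers": the closure, from -1 (fully open) to 1 (shut); "dx", "dy", "dz": the shift along the tool's x, y, z normalised to -1 to 1, where 1 is 0.03 m; "rx", "ry", "rz": the turn, a rotation vector about the tool's x, y, z normalised to -1 to 1, where 1 is 10 degrees. A call has 1 to 12 rows; each row shifts and turns the commanded pose from where the row before left it, along the tool's axes as they then stand; what a row does not reach is not made up. A row lasts 1/8 s, in which the tool goes at most 62.5 mm and 10.7 degrees, less where a joint would pass 70% of its speed; a pose out of reach is approached as far as the arm can. A call with a number of a shift or a turn outside -1 to 1 is refused whole. A call with a gripper value outside its range is refused whole. The fingers move at their own pace and stop on an object; "force" is the grip in N (left out, the last holds). Time passes only in rows, so rows that do not move let the fingers close. It gives the time, the measured TCP pose, the force and the opening at its end, in the units of the state.
- sensors.get_obs(): the state, without advancing time (a new reading comes with each control period).
- imaging.read_camera(name): name is "scene" or "top" or "wrist"; returns a dict with "color" (400x640x3 uint8, red, green, blue), "mtx" (3x3 intrinsics, pixels), "extrinsics" (4x4, takes a point from world to camera coordinates); the wrist camera has in their place "tool_from_camera" (4x4, takes a point from camera to tool coordinates, whose origin is the TCP and whose axes are the flange's). Camera axes: x right, y down, z forward; pixel columns grow to the right and rows downward; lengths in m; the calibration is good to about 2 mm. A picture is of the moment at which its call begins: read the wrist's pose just before it. There is no depth.
- ticket.sign_off(): hands the job in, once; it reports no verdict.
The state is a dict: "time_s": time; "qpos": joint angles; "joint_velocities": joint speeds; "effort": joint torques, N m; "tool_pos": TCP position; "tool_rot": TCP orientation; "force": force on the tool from outside, world axes, zero at the start; "wrist_torque": the same for the moment, N m; "grip_width": finger opening in m.
Only numpy, scipy, OpenCV 4.12 (cv2) and the standard library are available. Lean on these libraries where they do the work, as an engineer would, in place of code of your own. Each camera call takes 0.05 s, during which the arm holds its last target.

## Working session

There is one attempt and no reset: what is moved stays moved. The work goes in short steps, Python scripts to look and compute and a tool call to move; the robot and the scene stay as the last step left them, time stands still between calls to the robot, and variables do not carry over. Pictures are saved under pics/ and viewed, and the job is handed in when it is done.

Besides the shell and the picture viewer there is one more tool, called after "Call:" by a JSON object that holds its "api" and its "payload". carry_out: Moves the arm, as the interface text tells. Scaled input: -1 to 1 covers 0.03 m each way for a shift and 10 degrees each way for a turn. Its arguments: {"type":"object","properties":{"plan":{"type":"array"},"force":{"type":"number"}},"required":["plan"]}

```bash
mkdir -p pics; ls; python3 - <<'E'
from cell import sensors, imaging
import cv2
o=sensors.get_obs()
print(o)
for n in("scene","top","wrist"):
    c=imaging.read_camera(n); cv2.imwrite(f"pics/{n}0.png",c["color"][:,:,::-1])
    print(n,c["mtx"].tolist(),(c.get("extrinsics") if "extrinsics" in c else c["tool_from_camera"]).tolist() )
E
```

```text
pics
{'time_s': 0.0, 'qpos': array([68.36121785, 18.43958056, -4.01512638, 83.17545918,  1.2965836 ,
       78.53940031, -3.26017578]), 'joint_velocities': array([ 0.03016273,  0.01003369, -0.07999421, -0.04670875,  0.0146723 ,
       -0.00846534, -0.12898876]), 'effort': array([ 5.32804133e-04, -4.91294146e+01, -4.03608782e-01, -3.12535894e+01,
       -6.38024951e-02,  4.36877995e-02,  1.96994220e-04]), 'tool_pos': array([ 0.24791481, -0.60026972,  0.22145067]), 'tool_rot': array([-1.79890889e+02,  7.38358599e-03,  2.24483071e+01]), 'force': array([-0.04323787,  0.02312529, -0.27321549]), 'wrist_torque': array([-0.02142965,  0.08637852,  0.0151655 ]), 'grip_width': 0.08716932259575941}
scene [[372.36308112045543, 0.0, 317.63011899665827], [0.0, 372.36308112045543, 196.73203151910758], [0.0, 0.0, 1.0]] [[0.22522760495653943, 0.9740773377719101, -0.02111553941364277, -0.1821230775634769], [0.5461756591200212, -0.144175150857098, -0.8251700886848379, -0.2627491899535169], [-0.8068238192755288, 0.1743182890993402, -0.5644895559132406, 1.4969714172246875], [0.0, 0.0, 0.0, 1.0]]
top [[464.1682565930702, 0.0, 317.89605887666755], [0.0, 464.1682565930702, 204.84882611513353], [0.0, 0.0, 1.0]] [[0.01739314277696486, -0.9998393115733603, -0.004339310642159002, 0.028141329980997717], [-0.9843710845280075, -0.01636306037747648, -0.17534485507204697, 0.6006614413289391], [0.17524567478113182, 0.007321290022400323, -0.9844975125326187, 1.515840345956596], [0.0, 0.0, 0.0, 1.0]]
wrist [[339.5281798994807, 0.0, 318.1080573876817], [0.0, 339.5281798994807, 197.55538337194048], [0.0, 0.0, 1.0]] [[0.0007312901306852639, -0.9635700333781382, -0.26745514762366174, 0.07299198469335165], [0.9999997310389357, 0.0007196288444724456, 0.0001416205470162282, 0.0010379669813935788], [5.6007123617191564e-05, -0.2674551792543493, 0.9635703004727899, -0.16250489784324812], [0.0, 0.0, 0.0, 1.0]]
```

View pics/top0.png

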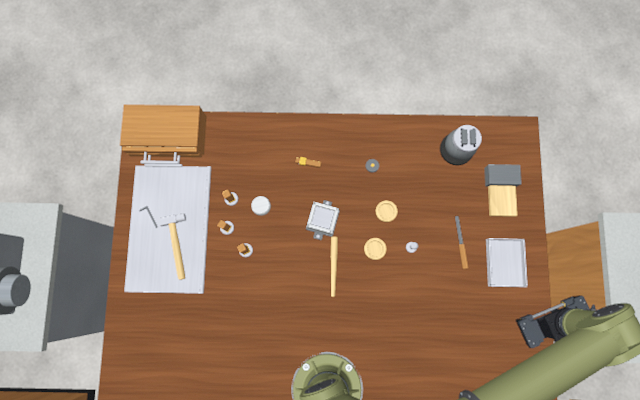

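View pics/scene0.png

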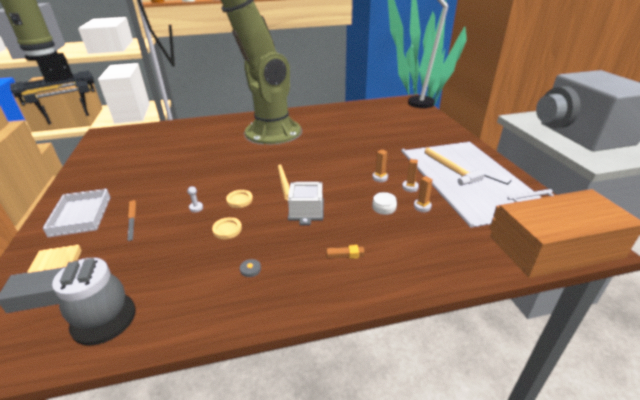

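View pics/wrist0.png

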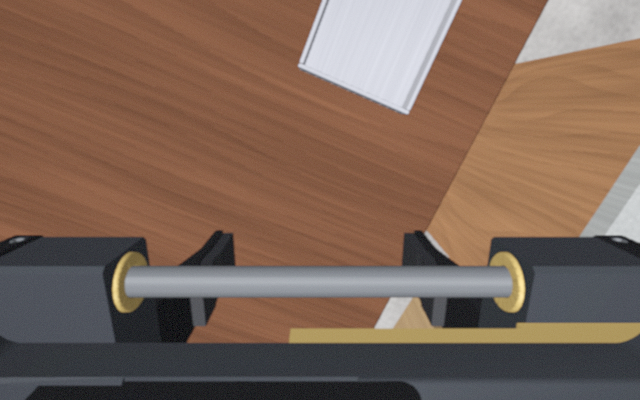

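```bash
cat > h.py <<'E'
import numpy as np,cv2
from cell import sensors,imaging
from scipy.spatial.transform import Rotation as R
def ray(c,u,v,z,obs=None):
    d=np.linalg.inv(c["mtx"])@np.array([u,v,1.])
    if "extrinsics" in c:
        E=np.linalg.inv(c["extrinsics"])
    else:
        T=np.eye(4);T[:3,:3]=R.from_euler('xyz',obs["tool_rot"],degrees=True).as_matrix();T[:3,3]=obs["tool_pos"]
        E=T@c["tool_from_camera"]
    o=E[:3,3];d=E[:3,:3]@d
    return o+d*(z-o[2])/d[2]
def proj(c,P,obs=None):
    if "extrinsics" in c: E=c["extrinsics"]
    else:
        T=np.eye(4);T[:3,:3]=R.from_euler('xyz',obs["tool_rot"],degrees=True).as_matrix();T[:3,3]=obs["tool_pos"]
        E=np.linalg.inv(T@c["tool_from_camera"])
    p=E[:3,:3]@np.asarray(P,float)+E[:3,3]; p=c["mtx"]@p
    return p[:2]/p[2]
def crop(im,x0,y0,x1,y1,s,name):
    cv2.imwrite("pics/"+name,cv2.resize(im[y0:y1,x0:x1],None,fx=s,fy=s,interpolation=cv2.INTER_CUBIC)[:,:,::-1] if im.ndim==3 else im)
E
python3 - <<'E'
import sys; sys.path.insert(0,'.')
from h import *
c=imaging.read_camera("top")
crop(c["color"],205,180,285,265,7,"tc1.png")
crop(c["color"],295,185,425,275,6,"tc2.png")
for u,v in((231,198),(227,227),(246,250)): print(ray(c,u,v,.05))
for u,v in((386,211),(375,248)): print(ray(c,u,v,.014))
print(ray(c,323,217,.066))
E
```

```text
[0.61938541 0.33409175 0.05      ]
[0.51995684 0.34255884 0.05      ]
[0.4439029  0.27521829 0.05      ]
[ 0.58938711 -0.19702841  0.014     ]
[ 0.46096473 -0.1585121   0.014     ]
[0.55691685 0.02051642 0.066     ]
```

View pics/tc1.png

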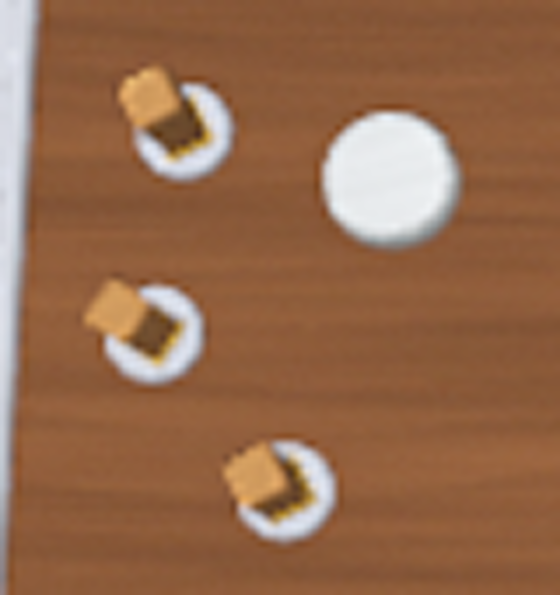

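View pics/tc2.png

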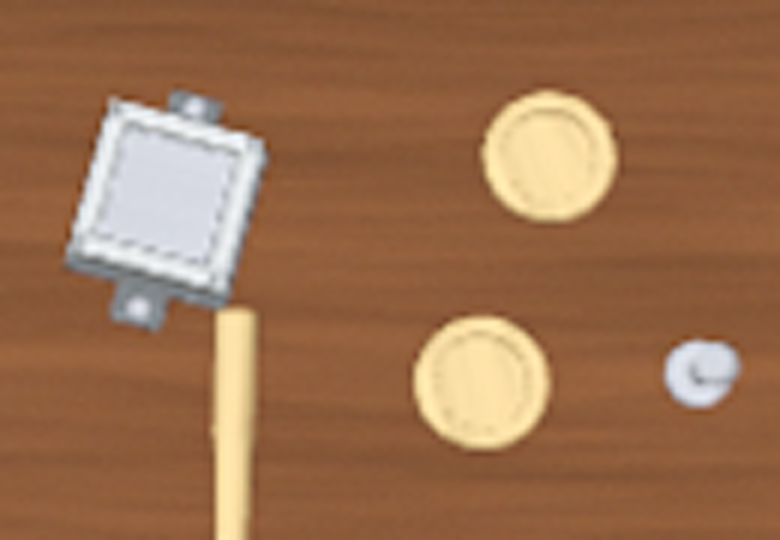

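```bash
cat >> h.py <<'E'
def plan(p1,yaw1,n,obs=None,p0=None,yaw0=None):
    """linear path; prints per-row dx dy dz rz, tool pointing down"""
    obs=obs or sensors.get_obs()
    p0=np.array(obs["tool_pos"] if p0 is None else p0); yaw0=obs["tool_rot"][2] if yaw0 is None else yaw0
    p1=np.array(p1,float); d=(p1-p0)/n; dyaw=((yaw1-yaw0+180)%360-180)/n
    rows=[]
    for i in range(n):
        M=R.from_euler('xyz',[180,0,yaw0+dyaw*i],degrees=True).as_matrix()
        t=M.T@d/0.03
        rows.append({"dx":round(t[0],2),"dy":round(t[1],2),"dz":round(t[2],2),"rz":round(-dyaw/10,2)})
    import json
    for k in range(0,n,12): print(json.dumps(rows[k:k+12]))
E
python3 - <<'E'
from h import *
plan([.55,-.2,.25],75,16)
E
```

```text
[{"dx": 0.9, "dy": -0.53, "dz": -0.06, "rz": -0.33}, {"dx": 0.93, "dy": -0.48, "dz": -0.06, "rz": -0.33}, {"dx": 0.95, "dy": -0.42, "dz": -0.06, "rz": -0.33}, {"dx": 0.98, "dy": -0.37, "dz": -0.06, "rz": -0.33}, {"dx": 1.0, "dy": -0.31, "dz": -0.06, "rz": -0.33}, {"dx": 1.01, "dy": -0.25, "dz": -0.06, "rz": -0.33}, {"dx": 1.03, "dy": -0.2, "dz": -0.06, "rz": -0.33}, {"dx": 1.04, "dy": -0.14, "dz": -0.06, "rz": -0.33}, {"dx": 1.04, "dy": -0.08, "dz": -0.06, "rz": -0.33}, {"dx": 1.04, "dy": -0.02, "dz": -0.06, "rz": -0.33}, {"dx": 1.04, "dy": 0.04, "dz": -0.06, "rz": -0.33}, {"dx": 1.04, "dy": 0.1, "dz": -0.06, "rz": -0.33}]
[{"dx": 1.03, "dy": 0.16, "dz": -0.06, "rz": -0.33}, {"dx": 1.02, "dy": 0.22, "dz": -0.06, "rz": -0.33}, {"dx": 1.01, "dy": 0.28, "dz": -0.06, "rz": -0.33}, {"dx": 0.99, "dy": 0.34, "dz": -0.06, "rz": -0.33}]
```

Call:
{"api": "carry_out", "payload": {"plan": [{"fingers": -1,"dx": 0.9,"dy": -0.5,"dz": -0.1,"rz": -0.33},{"fingers": -1,"dx": 0.9,"dy": -0.5,"dz": -0.1,"rz": -0.33},{"fingers": -1,"dx": 0.95,"dy": -0.4,"dz": -0.1,"rz": -0.33},{"fingers": -1,"dx": 0.98,"dy": -0.37,"dz": -0.1,"rz": -0.33},{"fingers": -1,"dx": 1,"dy": -0.3,"dz": -0.1,"rz": -0.33},{"fingers": -1,"dx": 1,"dy": -0.25,"dz": -0.1,"rz": -0.33},{"fingers": -1,"dx": 1,"dy": -0.2,"dz": -0.1,"rz": -0.33},{"fingers": -1,"dx": 1,"dy": -0.14,"dz": -0.1,"rz": -0.33},{"fingers": -1,"dx": 1,"dy": -0.1,"dz": -0.1,"rz": -0.33},{"fingers": -1,"dx": 1,"dy": 0,"dz": -0.1,"rz": -0.33},{"fingers": -1,"dx": 1,"dy": 0,"dz": 0,"rz": -0.33},{"fingers": -1,"dx": 1,"dy": 0.1,"dz": 0,"rz": -0.33}]}}

```text
validation failed for argument at $.pl...
```

Call:
{"api": "carry_out", "payload": {"plan": [{"fingers": -1,"dx": 1,"dy": 0.2,"rz": -0.33},{"fingers": -1,"dx": 1,"dy": 0.2,"rz": -0.33},{"fingers": -1,"dx": 1,"dy": 0.3,"rz": -0.33},{"fingers": -1,"dx": 1,"dy": 0.34,"rz": -0.33},{"fingers": -1},{"fingers": -1}]}}

```text
validation failed for argument at $.pl...
```

```bash
python3 - <<'E'
from h import *
o=sensors.get_obs(); print(o["time_s"],o["tool_pos"],o["tool_rot"],o["qpos"],o["force"])
c=imaging.read_camera("wrist"); cv2.imwrite("pics/w1.png",c["color"][:,:,::-1])
for P in ([.589,-.197,.014],[.557,.02,.066]): print(proj(c,P,o))
E
```

```text
0.2 [ 0.24806408 -0.60045715  0.22188856] [-1.79935042e+02  3.51112918e-03  2.24533435e+01] [68.3595748  18.42230452 -4.0178476  83.14787624  1.29469931 78.53996791
 -3.25837183] [0.02875746 0.39438064 0.34073075]
[ -10.62226344 -452.84242565]
[-509.84567741 -744.43835152]
```

View pics/w1.png

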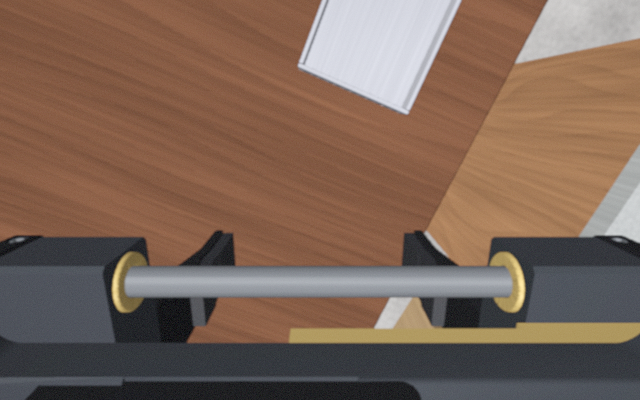

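Call:
{"api": "carry_out", "payload": {"plan": [{"fingers": -1,"dx": 0.9,"dy": -0.5,"dz": -0.1,"rx": 0,"ry": 0,"rz": -0.33}]}}

```text
time_s: 0.38
tool_pos: [0.265, -0.5776, 0.2248]
tool_rot: [-179.9, 0.1, 25.6]
force: [1.4, -0.2, -0.6]
grip_width: 0.087
```

All keys are needed in every row.

Call:
{"api": "carry_out", "payload": {"plan": [{"fingers": -1,"dx": 0.9,"dy": -0.5,"dz": -0.1,"rx": 0,"ry": 0,"rz": -0.33},{"fingers": -1,"dx": 0.95,"dy": -0.4,"dz": -0.1,"rx": 0,"ry": 0,"rz": -0.33},{"fingers": -1,"dx": 0.98,"dy": -0.37,"dz": -0.1,"rx": 0,"ry": 0,"rz": -0.33},{"fingers": -1,"dx": 1,"dy": -0.3,"dz": -0.1,"rx": 0,"ry": 0,"rz": -0.33},{"fingers": -1,"dx": 1,"dy": -0.25,"dz": -0.1,"rx": 0,"ry": 0,"rz": -0.33},{"fingers": -1,"dx": 1,"dy": -0.2,"dz": -0.1,"rx": 0,"ry": 0,"rz": -0.33},{"fingers": -1,"dx": 1,"dy": -0.14,"dz": -0.1,"rx": 0,"ry": 0,"rz": -0.33},{"fingers": -1,"dx": 1,"dy": -0.1,"dz": -0.1,"rx": 0,"ry": 0,"rz": -0.33},{"fingers": -1,"dx": 1,"dy": 0,"dz": -0.1,"rx": 0,"ry": 0,"rz": -0.33},{"fingers": -1,"dx": 1,"dy": 0,"dz": 0,"rx": 0,"ry": 0,"rz": -0.33},{"fingers": -1,"dx": 1,"dy": 0.1,"dz": 0,"rx": 0,"ry": 0,"rz": -0.33}]}}

```text
time_s: 1.75
tool_pos: [0.4692, -0.3048, 0.2525]
tool_rot: [-180.0, 0.0, 62.3]
force: [-1.3, -0.2, 0.1]
grip_width: 0.0873
```

Call:
{"api": "carry_out", "payload": {"plan": [{"fingers": -1,"dx": 1,"dy": 0.2,"dz": 0,"rx": 0,"ry": 0,"rz": -0.33},{"fingers": -1,"dx": 1,"dy": 0.2,"dz": 0,"rx": 0,"ry": 0,"rz": -0.33},{"fingers": -1,"dx": 1,"dy": 0.3,"dz": 0,"rx": 0,"ry": 0,"rz": -0.33},{"fingers": -1,"dx": 1,"dy": 0.34,"dz": 0,"rx": 0,"ry": 0,"rz": -0.33},{"fingers": -1,"dx": 0,"dy": 0,"dz": 0,"rx": 0,"ry": 0,"rz": 0},{"fingers": -1,"dx": 0,"dy": 0,"dz": 0,"rx": 0,"ry": 0,"rz": 0}]}}

```text
time_s: 2.5
tool_pos: [0.5438, -0.2082, 0.2523]
tool_rot: [-180.0, 0.0, 75.3]
force: [-1.6, -0.5, 0.1]
grip_width: 0.0873
```

```bash
python3 - <<'E'
from h import *
o=sensors.get_obs(); print(o["time_s"],o["tool_pos"],o["tool_rot"],o["qpos"],o["force"])
c=imaging.read_camera("wrist"); cv2.imwrite("pics/w2.png",c["color"][:,:,::-1]); np.save("o2.npy",o,allow_pickle=True)
for P in ([.589,-.197,.014],[.557,.02,.066]): print(proj(c,P,o))
E
```

```text
2.5 [ 0.54375876 -0.20824953  0.2523192 ] [-1.79967560e+02  4.31757651e-02  7.52555952e+01] [ 41.94088802  11.16176672 -27.15925487  89.78751721   5.18679753
  80.32652079  -0.39762324] [-1.55205407 -0.47164959  0.07625256]
[352.5344668  147.15710636]
[265.72669477 -78.07799544]
```

View pics/w2.png

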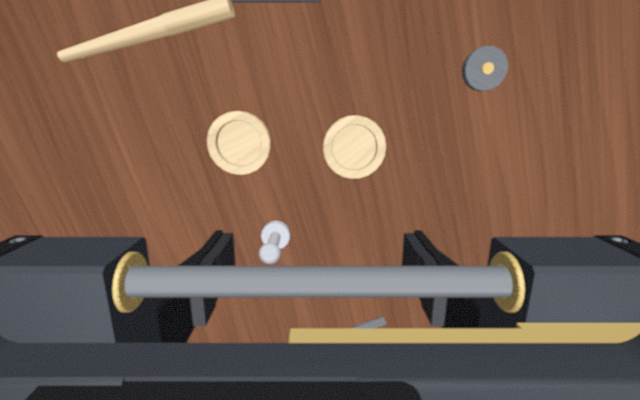

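```bash
python3 - <<'E'
from h import *
o=np.load("o2.npy",allow_pickle=True).item()
im=cv2.imread("pics/w2.png")
c=imaging.read_camera("wrist")
hsv=cv2.cvtColor(im,cv2.COLOR_BGR2HSV)
m=((hsv[...,2]>170)&(hsv[...,1]<140)).astype(np.uint8)
n,l,s,ct=cv2.connectedComponentsWithStats(m)
for i in range(1,n):
    if s[i,4]>1500 and s[i,1]<200:
        print(s[i],ct[i])
        cn=max(cv2.findContours((l==i).astype(np.uint8),cv2.RETR_EXTERNAL,cv2.CHAIN_APPROX_NONE)[0],key=len)
        e=cv2.fitEllipse(cn);print(e, ray(c,*e[0],.014,o))
crop(im[:,:,::-1],310,100,400,195,6,"w2c.png")
t=imaging.read_camera("top"); print(ray(t,386.6,210.9,.014))
plan([.53,-.03,.25],100,8)
E
```

```text
[  57    0  177   61 3189] [152.79366573  27.58827219]
((171.5007781982422, 21.986753463745117), (20.549665451049805, 230.9623565673828), 73.52152252197266) [ 0.43181243 -0.01756485  0.014     ]
[ 206  110   64   65 3242] [238.23781616 142.32695867]
((238.1214141845703, 142.29757690429688), (61.81423568725586, 65.21944427490234), 143.21409606933594) [ 0.46056115 -0.15744053  0.014     ]
[ 323  115   63   64 3212] [354.11550436 146.56444583]
((354.1195068359375, 146.56161499023438), (62.35993194580078, 63.73798370361328), 31.20524024963379) [ 0.59096298 -0.19679256  0.014     ]
[ 0.58977194 -0.19910304  0.014     ]
[{"dx": 0.71, "dy": -0.24, "dz": 0.01, "rz": -0.31}, {"dx": 0.72, "dy": -0.21, "dz": 0.01, "rz": -0.31}, {"dx": 0.73, "dy": -0.17, "dz": 0.01, "rz": -0.31}, {"dx": 0.74, "dy": -0.13, "dz": 0.01, "rz": -0.31}, {"dx": 0.74, "dy": -0.09, "dz": 0.01, "rz": -0.31}, {"dx": 0.75, "dy": -0.05, "dz": 0.01, "rz": -0.31}, {"dx": 0.75, "dy": -0.01, "dz": 0.01, "rz": -0.31}, {"dx": 0.75, "dy": 0.03, "dz": 0.01, "rz": -0.31}]
```

View pics/w2c.png

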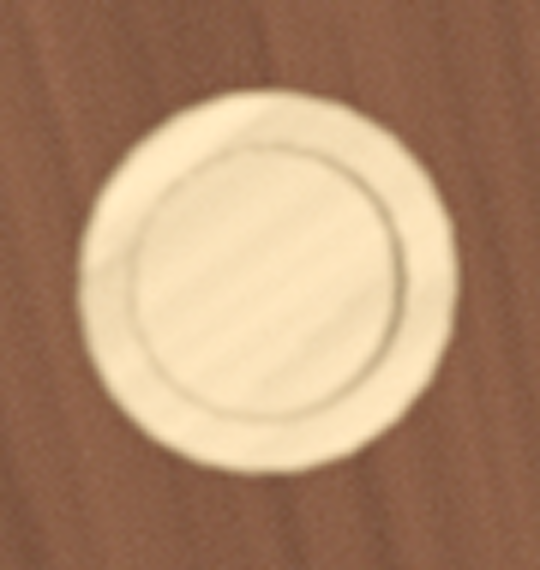

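Call:
{"api": "carry_out", "payload": {"plan": [{"fingers": -1,"dx": 0.71,"dy": -0.24,"dz": 0,"rx": 0,"ry": 0,"rz": -0.31},{"fingers": -1,"dx": 0.72,"dy": -0.21,"dz": 0,"rx": 0,"ry": 0,"rz": -0.31},{"fingers": -1,"dx": 0.73,"dy": -0.17,"dz": 0,"rx": 0,"ry": 0,"rz": -0.31},{"fingers": -1,"dx": 0.74,"dy": -0.13,"dz": 0,"rx": 0,"ry": 0,"rz": -0.31},{"fingers": -1,"dx": 0.74,"dy": -0.09,"dz": 0,"rx": 0,"ry": 0,"rz": -0.31},{"fingers": -1,"dx": 0.75,"dy": -0.05,"dz": 0,"rx": 0,"ry": 0,"rz": -0.31},{"fingers": -1,"dx": 0.75,"dy": -0.01,"dz": 0,"rx": 0,"ry": 0,"rz": -0.31},{"fingers": -1,"dx": 0.75,"dy": 0.03,"dz": 0,"rx": 0,"ry": 0,"rz": -0.31},{"fingers": -1,"dx": 0,"dy": 0,"dz": 0,"rx": 0,"ry": 0,"rz": 0},{"fingers": -1,"dx": 0,"dy": 0,"dz": 0,"rx": 0,"ry": 0,"rz": 0}]}}

```text
time_s: 3.9
tool_pos: [0.5297, -0.0295, 0.2524]
tool_rot: [-180.0, 0.0, 100.0]
force: [0.5, -1.4, -0.1]
grip_width: 0.0872
```

```bash
python3 - <<'E'
from h import *
o=sensors.get_obs(); print(o["time_s"],o["tool_pos"],o["tool_rot"],o["qpos"],o["force"])
c=imaging.read_camera("wrist"); cv2.imwrite("pics/w3.png",c["color"][:,:,::-1]); np.save("o3.npy",o,allow_pickle=True)
for P in ([.557,.02,.066],[.444,.275,.095]): print(proj(c,P,o))
u,v=proj(c,[.557,.02,.066],o).astype(int)
crop(c["color"],u-60,max(v-60,0),u+60,v+60,6,"w3c.png"); print(u-60,max(v-60,0))
E
```

```text
3.9 [ 0.52971687 -0.02947799  0.25244609] [-1.79985494e+02  4.19617295e-02  9.99821650e+01] [ 34.49631351   5.08601124 -36.10053374  96.43137934   3.08976719
  79.478597     7.92032251] [ 0.45711525 -1.35279582 -0.07078472]
[353.08287898 132.0266602 ]
[ 274.13146662 -248.38807385]
293 72
```

View pics/w3.png

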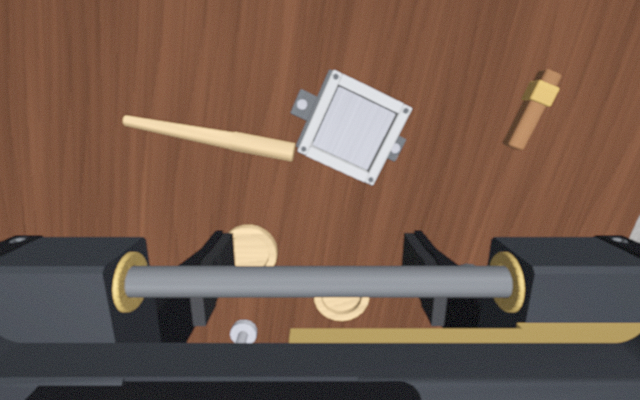

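View pics/w3c.png

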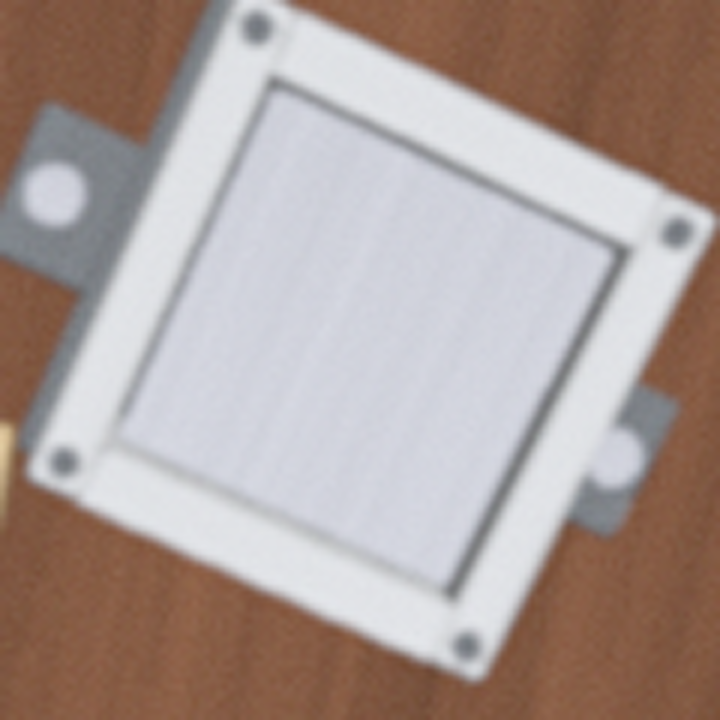

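```bash
python3 - <<'E'
from h import *
o=np.load("o3.npy",allow_pickle=True).item()
c=imaging.read_camera("wrist")
f=lambda x,y,z: ray(c,(x+.5)/6-.5+293,(y+.5)/6-.5+72,z,o)
S=np.array([f(*p,.066) for p in((257,28),(677,232),(467,646),(63,462))]); print(S,S.mean(0),np.linalg.norm(S-np.roll(S,1,0),axis=1))
Pc=np.array([f(*p,.06) for p in((275,88),(618,248),(450,592),(125,440))]); print(Pc.mean(0),np.linalg.norm(Pc-np.roll(Pc,1,0),axis=1))
t=imaging.read_camera("top"); print(ray(t,245.8,250.1,.012),ray(t,205+257/7,180+475/7,.095))
plan([.49,.21,.25],125,10)
E
```

```text
[[ 0.52939708  0.06925176  0.066     ]
 [ 0.60399306  0.04999016  0.066     ]
 [ 0.58477155 -0.02472736  0.066     ]
 [ 0.50987871 -0.00531553  0.066     ]] [0.5570101  0.02229976 0.066     ] [0.07707948 0.07704265 0.07715033 0.07736768]
[0.5577956  0.02238316 0.06      ] [0.06322558 0.06382359 0.06456259 0.06330563]
[0.44646645 0.28198343 0.012     ] [0.44713568 0.28218887 0.095     ]
[{"dx": 0.81, "dy": 0.01, "dz": 0.01, "rz": -0.25}, {"dx": 0.81, "dy": 0.04, "dz": 0.01, "rz": -0.25}, {"dx": 0.81, "dy": 0.08, "dz": 0.01, "rz": -0.25}, {"dx": 0.8, "dy": 0.11, "dz": 0.01, "rz": -0.25}, {"dx": 0.8, "dy": 0.15, "dz": 0.01, "rz": -0.25}, {"dx": 0.79, "dy": 0.18, "dz": 0.01, "rz": -0.25}, {"dx": 0.78, "dy": 0.22, "dz": 0.01, "rz": -0.25}, {"dx": 0.77, "dy": 0.25, "dz": 0.01, "rz": -0.25}, {"dx": 0.76, "dy": 0.28, "dz": 0.01, "rz": -0.25}, {"dx": 0.75, "dy": 0.32, "dz": 0.01, "rz": -0.25}]
```

Call:
{"api": "carry_out", "payload": {"plan": [{"fingers": -1,"dx": 0.81,"dy": 0,"dz": 0,"rx": 0,"ry": 0,"rz": -0.25},{"fingers": -1,"dx": 0.81,"dy": 0.04,"dz": 0,"rx": 0,"ry": 0,"rz": -0.25},{"fingers": -1,"dx": 0.81,"dy": 0.08,"dz": 0,"rx": 0,"ry": 0,"rz": -0.25},{"fingers": -1,"dx": 0.8,"dy": 0.11,"dz": 0,"rx": 0,"ry": 0,"rz": -0.25},{"fingers": -1,"dx": 0.8,"dy": 0.15,"dz": 0,"rx": 0,"ry": 0,"rz": -0.25},{"fingers": -1,"dx": 0.79,"dy": 0.18,"dz": 0,"rx": 0,"ry": 0,"rz": -0.25},{"fingers": -1,"dx": 0.78,"dy": 0.22,"dz": 0,"rx": 0,"ry": 0,"rz": -0.25},{"fingers": -1,"dx": 0.77,"dy": 0.25,"dz": 0,"rx": 0,"ry": 0,"rz": -0.25},{"fingers": -1,"dx": 0.76,"dy": 0.28,"dz": 0,"rx": 0,"ry": 0,"rz": -0.25},{"fingers": -1,"dx": 0.75,"dy": 0.32,"dz": 0,"rx": 0,"ry": 0,"rz": -0.25},{"fingers": -1,"dx": 0,"dy": 0,"dz": 0,"rx": 0,"ry": 0,"rz": 0},{"fingers": -1,"dx": 0,"dy": 0,"dz": 0,"rx": 0,"ry": 0,"rz": 0}]}}

```text
time_s: 5.55
tool_pos: [0.4893, 0.2106, 0.2523]
tool_rot: [-180.0, 0.0, 125.0]
force: [0.1, 0.1, -0.5]
grip_width: 0.0871
```

```bash
python3 - <<'E'
from h import *
o=sensors.get_obs(); print(o["time_s"],o["tool_pos"],o["tool_rot"],o["qpos"],o["force"])
c=imaging.read_camera("wrist"); cv2.imwrite("pics/w4.png",c["color"][:,:,::-1]); np.save("o4.npy",o,allow_pickle=True)
for P in ([.447,.282,.0],[.447,.282,.095]): print(proj(c,P,o))
u,v=proj(c,[.447,.282,.05],o).astype(int)
crop(c["color"],u-60,max(v-60,0),u+60,v+60,6,"w4c.png"); print(u-60,max(v-60,0))
E
```

```text
5.55 [0.48930782 0.21059343 0.25230482] [-1.79959013e+02  2.91889410e-02  1.25000640e+02] [ 19.59836945   6.91875612 -49.06344008  95.81927147   5.34037235
  79.71668799   4.78344773] [ 0.11189382  0.10912682 -0.48199381]
[323.99010297  93.82961672]
[325.65541431  91.00421899]
264 32
```

View pics/w4.png

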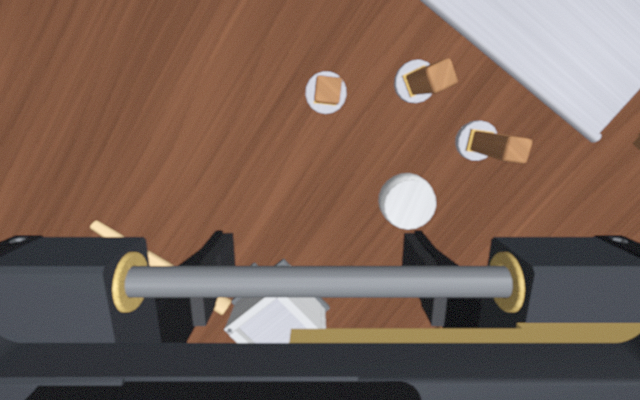

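View pics/w4c.png

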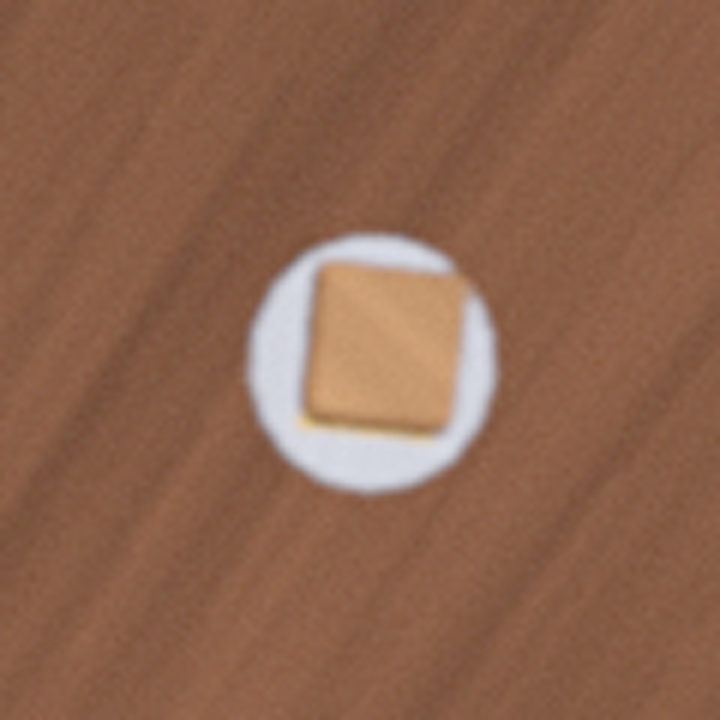

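```bash
python3 - <<'E'
from h import *
o=np.load("o4.npy",allow_pickle=True).item()
c=imaging.read_camera("wrist")
f=lambda x,y,z: ray(c,(x+.5)/6-.5+264,(y+.5)/6-.5+32,z,o)
print(f(372,364,.012),f(386,347,.095))
K=[f(*p,.095) for p in((325,264),(465,277),(447,430),(308,415))]
for i in range(4):
    d=K[(i+1)%4]-K[i]; print(np.linalg.norm(d),np.degrees(np.arctan2(d[1],d[0])))
E
```

```text
[0.44751208 0.28407588 0.012     ] [0.44787541 0.28427571 0.095     ]
0.020849691765613895 30.03053448003203
0.021994501025663995 -61.02807823634219
0.021129249545377295 -150.88426184939738
0.02166418323256541 118.2233117406622
```

```bash
python3 - <<'E'
from h import *
plan([.4475,.2835,.19],119.5,4)
plan([.4475,.2835,.05],119.5,6,p0=[.4475,.2835,.19],yaw0=119.5)
E
```

```text
[{"dx": 0.7, "dy": 0.06, "dz": 0.52, "rz": 0.14}, {"dx": 0.7, "dy": 0.05, "dz": 0.52, "rz": 0.14}, {"dx": 0.7, "dy": 0.03, "dz": 0.52, "rz": 0.14}, {"dx": 0.71, "dy": 0.01, "dz": 0.52, "rz": 0.14}]
[{"dx": 0.0, "dy": -0.0, "dz": 0.78, "rz": -0.0}, {"dx": 0.0, "dy": -0.0, "dz": 0.78, "rz": -0.0}, {"dx": 0.0, "dy": -0.0, "dz": 0.78, "rz": -0.0}, {"dx": 0.0, "dy": -0.0, "dz": 0.78, "rz": -0.0}, {"dx": 0.0, "dy": -0.0, "dz": 0.78, "rz": -0.0}, {"dx": 0.0, "dy": -0.0, "dz": 0.78, "rz": -0.0}]
```

Call:
{"api": "carry_out", "payload": {"plan": [{"fingers": -0.3,"dx": 0.7,"dy": 0.06,"dz": 0.52,"rx": 0,"ry": 0,"rz": 0.14},{"fingers": -0.3,"dx": 0.7,"dy": 0.05,"dz": 0.52,"rx": 0,"ry": 0,"rz": 0.14},{"fingers": -0.3,"dx": 0.7,"dy": 0.03,"dz": 0.52,"rx": 0,"ry": 0,"rz": 0.14},{"fingers": -0.3,"dx": 0.71,"dy": 0.01,"dz": 0.52,"rx": 0,"ry": 0,"rz": 0.14},{"fingers": -0.3,"dx": 0,"dy": 0,"dz": 0.6,"rx": 0,"ry": 0,"rz": 0},{"fingers": -0.3,"dx": 0,"dy": 0,"dz": 0.6,"rx": 0,"ry": 0,"rz": 0},{"fingers": -0.3,"dx": 0,"dy": 0,"dz": 0.6,"rx": 0,"ry": 0,"rz": 0},{"fingers": -0.3,"dx": 0,"dy": 0,"dz": 0,"rx": 0,"ry": 0,"rz": 0},{"fingers": -0.3,"dx": 0,"dy": 0,"dz": 0,"rx": 0,"ry": 0,"rz": 0}]}}

```text
time_s: 6.78
tool_pos: [0.4474, 0.2846, 0.1364]
tool_rot: [180.0, -0.0, 119.4]
force: [1.0, 1.4, 0.2]
grip_width: 0.0566
```

```bash
python3 - <<'E'
from h import *
o=sensors.get_obs(); print(o["time_s"],o["tool_pos"],o["tool_rot"],o["force"],o["grip_width"])
c=imaging.read_camera("wrist"); np.save("o5.npy",o,allow_pickle=True)
crop(c["color"],200,80,440,280,3,"w5.png")
E
```

```text
6.775 [0.44735116 0.28456596 0.13638109] [ 1.79976902e+02 -7.15141453e-03  1.19423775e+02] [0.9939268  1.38021042 0.15162438] 0.05660811231602763
```

View pics/w5.png

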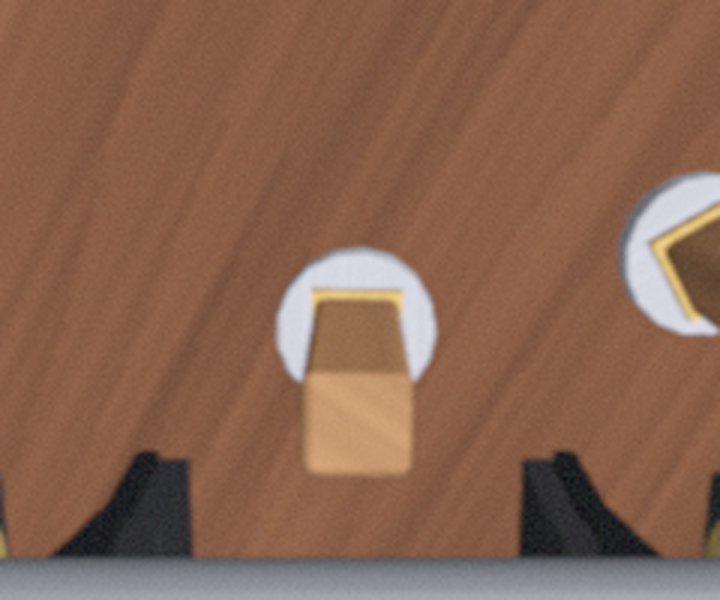

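```bash
python3 - <<'E'
from h import *
o=np.load("o5.npy",allow_pickle=True).item()
c=imaging.read_camera("wrist")
f=lambda x,y,z: ray(c,(x+.5)/3-.5+200,(y+.5)/3-.5+80,z,o)
for p in (f(357,328,.012),f(358,424,.095)):
    print(p, R.from_euler('xyz',o["tool_rot"],degrees=True).inv().apply(p-o["tool_pos"]))
E
```

```text
[0.44751279 0.28494837 0.012     ] [0.00023815 0.0002785  0.12438125]
[0.44766207 0.28481733 0.095     ] [6.10379716e-05 3.77616804e-04 4.13812579e-02]
```

Call:
{"api": "carry_out", "payload": {"plan": [{"fingers": -0.3,"dx": 0,"dy": 0,"dz": 0.7,"rx": 0,"ry": 0,"rz": 0},{"fingers": -0.3,"dx": 0,"dy": 0,"dz": 0.7,"rx": 0,"ry": 0,"rz": 0},{"fingers": -0.3,"dx": 0,"dy": 0,"dz": 0.7,"rx": 0,"ry": 0,"rz": 0},{"fingers": -0.3,"dx": 0,"dy": 0,"dz": 0.7,"rx": 0,"ry": 0,"rz": 0},{"fingers": -0.3,"dx": 0,"dy": 0,"dz": 0,"rx": 0,"ry": 0,"rz": 0},{"fingers": -0.3,"dx": 0,"dy": 0,"dz": 0,"rx": 0,"ry": 0,"rz": 0}]}}

```text
time_s: 7.62
tool_pos: [0.4472, 0.285, 0.0525]
tool_rot: [180.0, -0.0, 119.5]
force: [0.9, 0.3, -0.8]
grip_width: 0.0567
```

Call:
{"api": "carry_out", "payload": {"plan": [{"fingers": 1,"dx": 0,"dy": 0,"dz": 0,"rx": 0,"ry": 0,"rz": 0},{"fingers": 1,"dx": 0,"dy": 0,"dz": 0,"rx": 0,"ry": 0,"rz": 0},{"fingers": 1,"dx": 0,"dy": 0,"dz": 0,"rx": 0,"ry": 0,"rz": 0},{"fingers": 1,"dx": 0,"dy": 0,"dz": 0,"rx": 0,"ry": 0,"rz": 0}], "force": 50}}

```text
time_s: 8.12
tool_pos: [0.4471, 0.2846, 0.0522]
tool_rot: [180.0, 0.0, 119.5]
force: [2.0, 0.7, 1.1]
grip_width: 0.0244
```

```bash
python3 - <<'E'
from h import *
o=sensors.get_obs(); print(o)
c=imaging.read_camera("wrist"); np.save("o6.npy",o,allow_pickle=True)
crop(c["color"],200,80,440,280,3,"w6.png")
E
```

```text
{'time_s': 8.125, 'qpos': array([  7.66239767,  19.2786069 , -48.94460204, 109.62943943,
        16.98144489,  58.56359845, -19.23416126]), 'joint_velocities': array([-0.06865811,  0.16016554, -0.13726069, -0.39364312,  0.00111438,
       -0.21246217,  0.00095278]), 'effort': array([-5.20225352e-03, -3.43897784e+01, -7.29223922e+00, -2.59540898e+01,
       -1.40275927e-01,  3.22996387e-01,  6.20766892e-03]), 'tool_pos': array([0.44705399, 0.28462419, 0.05224149]), 'tool_rot': array([1.79981515e+02, 1.02726096e-02, 1.19450099e+02]), 'force': array([1.96141754, 0.65562906, 1.14237347]), 'wrist_torque': array([ 0.23132035, -0.50092848, -0.07508203]), 'grip_width': 0.024375063272186564}
```

View pics/w6.png

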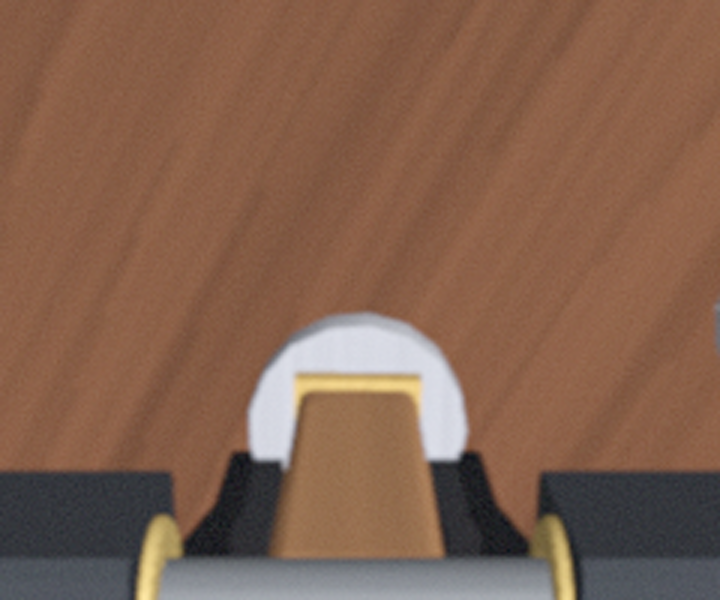

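```bash
python3 - <<'E'
from h import *
plan([.5575,.0223,.165],90,12,p0=[.447,.2846,.165],yaw0=119.5)
E
```

```text
[{"dx": -0.79, "dy": -0.09, "dz": -0.0, "rz": 0.25}, {"dx": -0.79, "dy": -0.06, "dz": -0.0, "rz": 0.25}, {"dx": -0.79, "dy": -0.02, "dz": -0.0, "rz": 0.25}, {"dx": -0.79, "dy": 0.01, "dz": 0.0, "rz": 0.25}, {"dx": -0.79, "dy": 0.04, "dz": 0.0, "rz": 0.25}, {"dx": -0.79, "dy": 0.08, "dz": 0.0, "rz": 0.25}, {"dx": -0.78, "dy": 0.11, "dz": 0.0, "rz": 0.25}, {"dx": -0.78, "dy": 0.14, "dz": 0.0, "rz": 0.25}, {"dx": -0.77, "dy": 0.18, "dz": 0.0, "rz": 0.25}, {"dx": -0.76, "dy": 0.21, "dz": 0.0, "rz": 0.25}, {"dx": -0.75, "dy": 0.24, "dz": 0.0, "rz": 0.25}, {"dx": -0.74, "dy": 0.28, "dz": 0.0, "rz": 0.25}]
```

Call:
{"api": "carry_out", "payload": {"plan": [{"fingers": 1,"dx": 0,"dy": 0,"dz": -0.4,"rx": 0,"ry": 0,"rz": 0},{"fingers": 1,"dx": 0,"dy": 0,"dz": -0.85,"rx": 0,"ry": 0,"rz": 0},{"fingers": 1,"dx": 0,"dy": 0,"dz": -0.85,"rx": 0,"ry": 0,"rz": 0},{"fingers": 1,"dx": 0,"dy": 0,"dz": -0.85,"rx": 0,"ry": 0,"rz": 0},{"fingers": 1,"dx": 0,"dy": 0,"dz": -0.85,"rx": 0,"ry": 0,"rz": 0}]}}

```text
time_s: 8.8
tool_pos: [0.4464, 0.2844, 0.1671]
tool_rot: [-180.0, 0.0, 119.5]
force: [1.0, -0.3, -3.0]
grip_width: 0.024
```

Call:
{"api": "carry_out", "payload": {"plan": [{"fingers": 1,"dx": -0.79,"dy": -0.09,"dz": 0,"rx": 0,"ry": 0,"rz": 0.25},{"fingers": 1,"dx": -0.79,"dy": -0.06,"dz": 0,"rx": 0,"ry": 0,"rz": 0.25},{"fingers": 1,"dx": -0.79,"dy": -0.02,"dz": 0,"rx": 0,"ry": 0,"rz": 0.25},{"fingers": 1,"dx": -0.79,"dy": 0.01,"dz": 0,"rx": 0,"ry": 0,"rz": 0.25},{"fingers": 1,"dx": -0.79,"dy": 0.04,"dz": 0,"rx": 0,"ry": 0,"rz": 0.25},{"fingers": 1,"dx": -0.79,"dy": 0.08,"dz": 0,"rx": 0,"ry": 0,"rz": 0.25},{"fingers": 1,"dx": -0.78,"dy": 0.11,"dz": 0,"rx": 0,"ry": 0,"rz": 0.25},{"fingers": 1,"dx": -0.78,"dy": 0.14,"dz": 0,"rx": 0,"ry": 0,"rz": 0.25},{"fingers": 1,"dx": -0.77,"dy": 0.18,"dz": 0,"rx": 0,"ry": 0,"rz": 0.25},{"fingers": 1,"dx": -0.76,"dy": 0.21,"dz": 0,"rx": 0,"ry": 0,"rz": 0.25},{"fingers": 1,"dx": -0.75,"dy": 0.24,"dz": 0,"rx": 0,"ry": 0,"rz": 0.25},{"fingers": 1,"dx": -0.74,"dy": 0.28,"dz": 0,"rx": 0,"ry": 0,"rz": 0.25}]}}

```text
time_s: 10.3
tool_pos: [0.5568, 0.0202, 0.1661]
tool_rot: [180.0, 0.0, 89.3]
force: [0.3, 0.8, -3.1]
grip_width: 0.0237
```

Call:
{"api": "carry_out", "payload": {"plan": [{"fingers": 1,"dx": 0,"dy": 0,"dz": 0,"rx": 0,"ry": 0,"rz": 0},{"fingers": 1,"dx": 0,"dy": 0,"dz": 0,"rx": 0,"ry": 0,"rz": 0}]}}

```text
time_s: 10.55
tool_pos: [0.5561, 0.0223, 0.166]
tool_rot: [-180.0, -0.1, 89.5]
force: [-0.7, 0.8, -3.7]
grip_width: 0.024
```

```bash
python3 - <<'E'
from h import *
o=sensors.get_obs(); print(o)
c=imaging.read_camera("wrist"); np.save("o7.npy",o,allow_pickle=True)
cv2.imwrite("pics/w7.png",c["color"][:,:,::-1])
crop(c["color"],220,120,420,280,4,"w7c.png")
print([proj(c,p,o) for p in S] if 0 else proj(c,[.5575,.0223,.06],o))
plan([.5575,.0223,.1352],90,2,obs=o)
E
```

```text
{'time_s': 10.55, 'qpos': array([ 28.76096931,  12.31084699, -37.97827309,  99.81400821,
         7.93787956,  70.61603383, -11.75910926]), 'joint_velocities': array([-0.54064137, -0.45635388, -0.87093526,  0.34195906, -0.01835635,
       -0.13669442,  0.01133095]), 'effort': array([ 8.91830809e-01, -3.69463205e+01, -3.33428219e+00, -3.15934682e+01,
        9.34873894e-02,  1.79058179e-02, -2.99158877e-03]), 'tool_pos': array([0.556078  , 0.02229566, 0.16604398]), 'tool_rot': array([-1.79974569e+02, -5.05589243e-02,  8.94654455e+01]), 'force': array([-0.73156864,  0.84562455, -3.67018524]), 'wrist_torque': array([-0.01964239, -0.04974767,  0.01489109]), 'grip_width': 0.024002035967516985}
[319.49899711 194.81510562]
[{"dx": 0.0, "dy": 0.02, "dz": 0.51, "rz": -0.03}, {"dx": 0.0, "dy": 0.02, "dz": 0.51, "rz": -0.03}]
```

View pics/w7c.png

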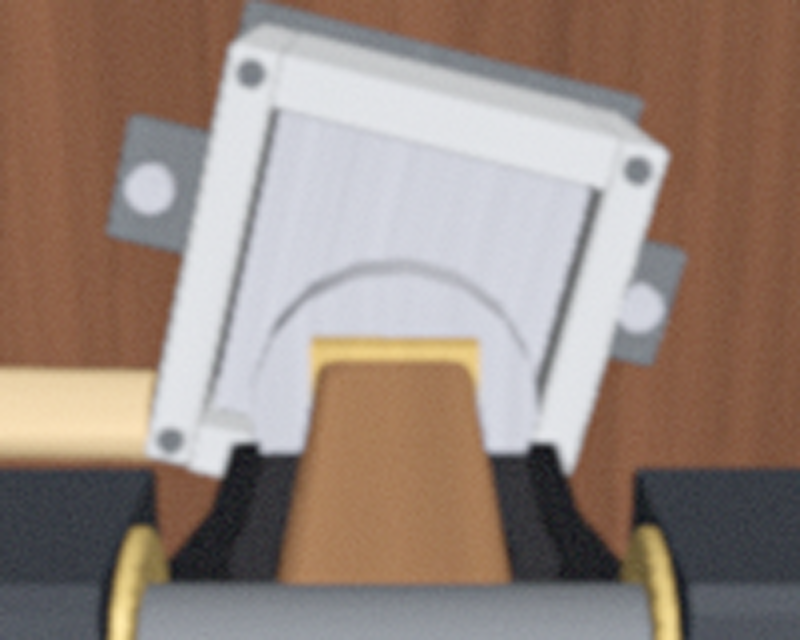

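```bash
python3 - <<'E'
from h import *
o=np.load("o7.npy",allow_pickle=True).item()
c=imaging.read_camera("wrist")
f=lambda x,y,z: ray(c,(x+.5)/4-.5+220,(y+.5)/4-.5+120,z,o)
a,b=f(638,171,.066),f(170,440,.066); print((a+b)/2,np.linalg.norm(a-b)/2**.5)
Z=o["tool_pos"][2]-.0522+.012
print(f(397,262,Z+0.0),f(256,390,Z),f(540,390,Z), f(395,338,Z+.006), f(397,360,Z+.006),o["tool_pos"])
o2=sensors.get_obs();print(o2["tool_pos"],o2["force"])
E
```

```text
[0.55709313 0.0221592  0.066     ] 0.07717078557053328
[0.55707978 0.04608601 0.12584398] [0.53471912 0.02557823 0.12584398] [0.57942095 0.02520423 0.12584398] [0.55668564 0.03571662 0.13184398] [0.55696002 0.03223057 0.13184398] [0.556078   0.02229566 0.16604398]
[0.55594865 0.02286039 0.16617273] [ 0.41856129 -0.26832699 -3.2786224 ]
```

Call:
{"api": "carry_out", "payload": {"plan": [{"fingers": 1,"dx": 0,"dy": 0.02,"dz": 0.4,"rx": 0,"ry": 0,"rz": 0},{"fingers": 1,"dx": 0,"dy": 0,"dz": 0.5,"rx": 0,"ry": 0,"rz": 0},{"fingers": 1,"dx": 0,"dy": 0,"dz": 0.4,"rx": 0,"ry": 0,"rz": 0},{"fingers": 1,"dx": 0,"dy": 0,"dz": 0.3,"rx": 0,"ry": 0,"rz": 0},{"fingers": 1,"dx": 0,"dy": 0,"dz": 0,"rx": 0,"ry": 0,"rz": 0},{"fingers": 1,"dx": 0,"dy": 0,"dz": 0,"rx": 0,"ry": 0,"rz": 0}]}}

```text
time_s: 11.4
tool_pos: [0.5572, 0.0217, 0.1185]
tool_rot: [180.0, 0.0, 89.4]
force: [0.4, 0.1, -2.2]
grip_width: 0.0235
```

```bash
python3 - <<'E'
from h import *
o=sensors.get_obs(); print(o["time_s"],o["tool_pos"],o["tool_rot"],o["force"],o["wrist_torque"])
c=imaging.read_camera("wrist"); np.save("o8.npy",o,allow_pickle=True)
crop(c["color"],220,120,420,280,4,"w8c.png")
s=imaging.read_camera("scene"); u,v=proj(s,[.557,.022,.08]).astype(int)
crop(s["color"],u-40,v-45,u+40,v+35,7,"s8c.png")
for i in range(3): print(sensors.get_obs()["force"])
E
```

```text
11.4 [0.55715171 0.02170653 0.11845508] [1.79962067e+02 9.93826924e-04 8.94479365e+01] [ 0.3973126   0.06926705 -2.15377619] [-0.01464476 -0.11514558 -0.00170973]
[-0.49955549 -1.01107898 -3.73799134]
[-0.49955549 -1.01107898 -3.73799134]
[-0.49955549 -1.01107898 -3.73799134]
```

View pics/w8c.png

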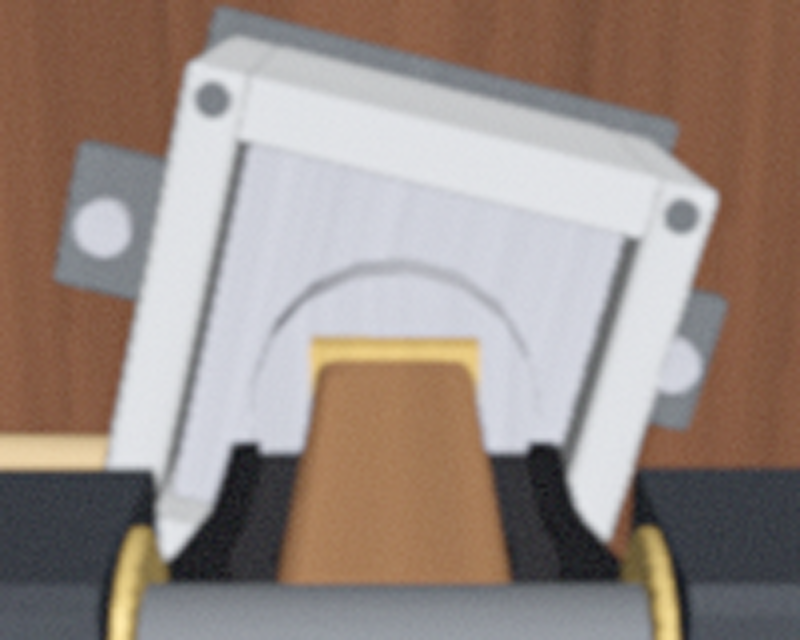

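View pics/s8c.png

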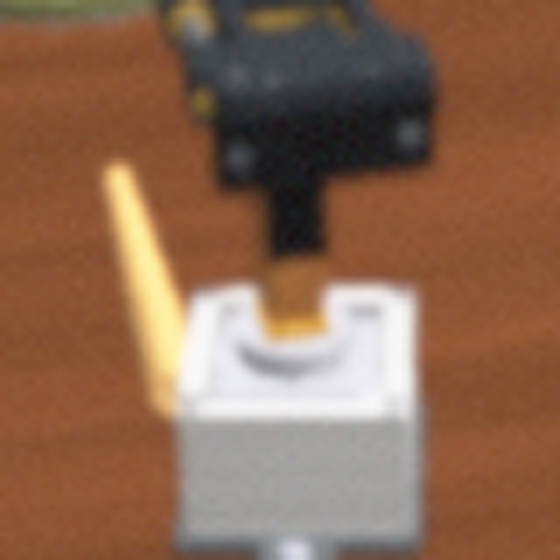

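Call:
{"api": "carry_out", "payload": {"plan": [{"fingers": 1,"dx": 0,"dy": 0,"dz": 0.06,"rx": 0,"ry": 0,"rz": 0},{"fingers": 1,"dx": 0,"dy": 0,"dz": 0.06,"rx": 0,"ry": 0,"rz": 0},{"fingers": 1,"dx": 0,"dy": 0,"dz": 0.03,"rx": 0,"ry": 0,"rz": 0},{"fingers": 1,"dx": 0,"dy": 0,"dz": 0.03,"rx": 0,"ry": 0,"rz": 0},{"fingers": 1,"dx": 0,"dy": 0,"dz": 0.03,"rx": 0,"ry": 0,"rz": 0},{"fingers": 1,"dx": 0,"dy": 0,"dz": 0.03,"rx": 0,"ry": 0,"rz": 0},{"fingers": 1,"dx": 0,"dy": 0,"dz": 0.03,"rx": 0,"ry": 0,"rz": 0},{"fingers": 1,"dx": 0,"dy": 0,"dz": 0,"rx": 0,"ry": 0,"rz": 0}]}}

```text
time_s: 12.5
tool_pos: [0.5568, 0.0217, 0.11]
tool_rot: [-180.0, 0.0, 89.4]
force: [-0.2, 0.2, -3.4]
grip_width: 0.0236
```

Call:
{"api": "carry_out", "payload": {"plan": [{"fingers": 1,"dx": 0,"dy": 0,"dz": 0.02,"rx": 0,"ry": 0,"rz": 0},{"fingers": 1,"dx": 0,"dy": 0,"dz": 0,"rx": 0,"ry": 0,"rz": 0}]}}

```text
time_s: 12.75
tool_pos: [0.5568, 0.0217, 0.1095]
tool_rot: [180.0, 0.0, 89.4]
force: [-0.0, -0.3, -1.4]
grip_width: 0.024
```

Call:
{"api": "carry_out", "payload": {"plan": [{"fingers": 1,"dx": 0,"dy": 0,"dz": 0.02,"rx": 0,"ry": 0,"rz": 0},{"fingers": 1,"dx": 0,"dy": 0,"dz": 0,"rx": 0,"ry": 0,"rz": 0}]}}

```text
time_s: 13.0
tool_pos: [0.5568, 0.0216, 0.1088]
tool_rot: [180.0, 0.0, 89.4]
force: [-0.1, 0.2, -1.4]
grip_width: 0.0235
```

Call:
{"api": "carry_out", "payload": {"plan": [{"fingers": 1,"dx": 0,"dy": 0,"dz": 0.02,"rx": 0,"ry": 0,"rz": 0},{"fingers": 1,"dx": 0,"dy": 0,"dz": 0,"rx": 0,"ry": 0,"rz": 0}]}}

```text
time_s: 13.25
tool_pos: [0.5568, 0.0217, 0.1082]
tool_rot: [180.0, 0.0, 89.5]
force: [0.1, 0.3, -1.2]
grip_width: 0.0239
```

Call:
{"api": "carry_out", "payload": {"plan": [{"fingers": 1,"dx": 0,"dy": 0,"dz": 0.02,"rx": 0,"ry": 0,"rz": 0},{"fingers": 1,"dx": 0,"dy": 0,"dz": 0,"rx": 0,"ry": 0,"rz": 0}]}}

```text
time_s: 13.5
tool_pos: [0.5568, 0.0217, 0.1076]
tool_rot: [180.0, 0.0, 89.4]
force: [-0.3, 0.3, -1.9]
grip_width: 0.0241
```

Call:
{"api": "carry_out", "payload": {"plan": [{"fingers": 1,"dx": 0,"dy": 0,"dz": 0.02,"rx": 0,"ry": 0,"rz": 0},{"fingers": 1,"dx": 0,"dy": 0,"dz": 0,"rx": 0,"ry": 0,"rz": 0}]}}

```text
time_s: 13.75
tool_pos: [0.5568, 0.0217, 0.107]
tool_rot: [180.0, 0.0, 89.5]
force: [-0.8, 0.0, -0.6]
grip_width: 0.024
```

Call:
{"api": "carry_out", "payload": {"plan": [{"fingers": 1,"dx": 0,"dy": 0,"dz": 0.02,"rx": 0,"ry": 0,"rz": 0},{"fingers": 1,"dx": 0,"dy": 0,"dz": 0,"rx": 0,"ry": 0,"rz": 0}]}}

```text
time_s: 14.0
tool_pos: [0.5568, 0.0217, 0.1064]
tool_rot: [180.0, 0.0, 89.4]
force: [-0.9, -0.6, -0.5]
grip_width: 0.0237
```

Call:
{"api": "carry_out", "payload": {"plan": [{"fingers": 1,"dx": 0,"dy": 0,"dz": 0.02,"rx": 0,"ry": 0,"rz": 0},{"fingers": 1,"dx": 0,"dy": 0,"dz": 0,"rx": 0,"ry": 0,"rz": 0}]}}

```text
time_s: 14.25
tool_pos: [0.5568, 0.0217, 0.1058]
tool_rot: [180.0, 0.0, 89.5]
force: [-0.5, 0.3, -1.3]
grip_width: 0.0239
```

Call:
{"api": "carry_out", "payload": {"plan": [{"fingers": 1,"dx": 0,"dy": 0,"dz": 0.02,"rx": 0,"ry": 0,"rz": 0},{"fingers": 1,"dx": 0,"dy": 0,"dz": 0,"rx": 0,"ry": 0,"rz": 0}]}}

```text
time_s: 14.5
tool_pos: [0.5569, 0.0217, 0.1055]
tool_rot: [180.0, 0.0, 89.5]
force: [-1.7, 0.3, 1.8]
grip_width: 0.0234
```

Call:
{"api": "carry_out", "payload": {"plan": [{"fingers": 1,"dx": 0,"dy": 0,"dz": 0.01,"rx": 0,"ry": 0,"rz": 0},{"fingers": 1,"dx": 0,"dy": 0,"dz": 0,"rx": 0,"ry": 0,"rz": 0}]}}

```text
time_s: 14.75
tool_pos: [0.5569, 0.0217, 0.1055]
tool_rot: [180.0, 0.0, 89.4]
force: [-2.8, 0.1, 4.6]
grip_width: 0.0234
```

Call:
{"api": "carry_out", "payload": {"plan": [{"fingers": 1,"dx": 0,"dy": 0,"dz": 0.01,"rx": 0,"ry": 0,"rz": 0},{"fingers": 1,"dx": 0,"dy": 0,"dz": 0.01,"rx": 0,"ry": 0,"rz": 0},{"fingers": 1,"dx": 0,"dy": 0,"dz": 0,"rx": 0,"ry": 0,"rz": 0}]}}

```text
time_s: 15.12
tool_pos: [0.5569, 0.0217, 0.1055]
tool_rot: [180.0, 0.0, 89.4]
force: [-3.3, -1.2, 7.7]
grip_width: 0.0235
```

```bash
python3 - <<'E'
from h import *
o=sensors.get_obs(); print(o["time_s"],o["tool_pos"],o["tool_rot"],o["force"],o["wrist_torque"])
for i in range(3): imaging.read_camera("top"); print(sensors.get_obs()["force"],sensors.get_obs()["wrist_torque"])
E
```

```text
15.125 [0.55689515 0.02167785 0.10549323] [1.79988921e+02 3.68074771e-02 8.94478586e+01] [-3.32010411 -1.17598178  7.7256372 ] [-0.0661785   1.10806399  0.02328379]
[-2.70140916 -0.29116911  8.90932412] [-0.07130397  1.08534308  0.05043511]
[-3.49949976 -0.49612556  9.243978  ] [-0.0501707   1.1069968  -0.01342176]
[-2.97112224 -0.89965637  8.21340811] [-0.11262401  1.03625034 -0.03339734]
```

Call:
{"api": "carry_out", "payload": {"plan": [{"fingers": 1,"dx": 0,"dy": -0.01,"dz": 0.01,"rx": 0,"ry": 0,"rz": 0},{"fingers": 1,"dx": 0,"dy": 0,"dz": 0.01,"rx": 0,"ry": 0,"rz": 0},{"fingers": 1,"dx": 0,"dy": 0,"dz": 0,"rx": 0,"ry": 0,"rz": 0}]}}

```text
time_s: 15.65
tool_pos: [0.5569, 0.0217, 0.1055]
tool_rot: [180.0, 0.0, 89.4]
force: [-5.4, -0.2, 11.6]
grip_width: 0.024
```

```bash
python3 - <<'E'
from h import *
o=sensors.get_obs(); print(o["time_s"],o["tool_pos"],o["tool_rot"],o["force"],o["wrist_torque"])
for i in range(4):
    c=imaging.read_camera("wrist"); o=sensors.get_obs();print(o["force"],o["wrist_torque"])
crop(c["color"],220,120,420,280,4,"w9c.png")
E
```

```text
15.65 [0.55686437 0.02170916 0.10546073] [1.79957100e+02 4.63802012e-02 8.94480405e+01] [-5.40898818 -0.18226282 11.56567916] [-0.09485603  1.28890806  0.04410184]
[-3.95393948 -0.39688047 11.98307948] [-0.1245761   1.28779389 -0.0179983 ]
[-5.00411533  0.07803269 11.36321661] [-0.10474137  1.25077599  0.02378112]
[-4.61444521 -0.32844336 11.76662724] [-0.13884021  1.27384976 -0.0312757 ]
[-4.25438184 -1.26290296 11.95337034] [-0.064952    1.27321198 -0.01821189]
```

View pics/w9c.png

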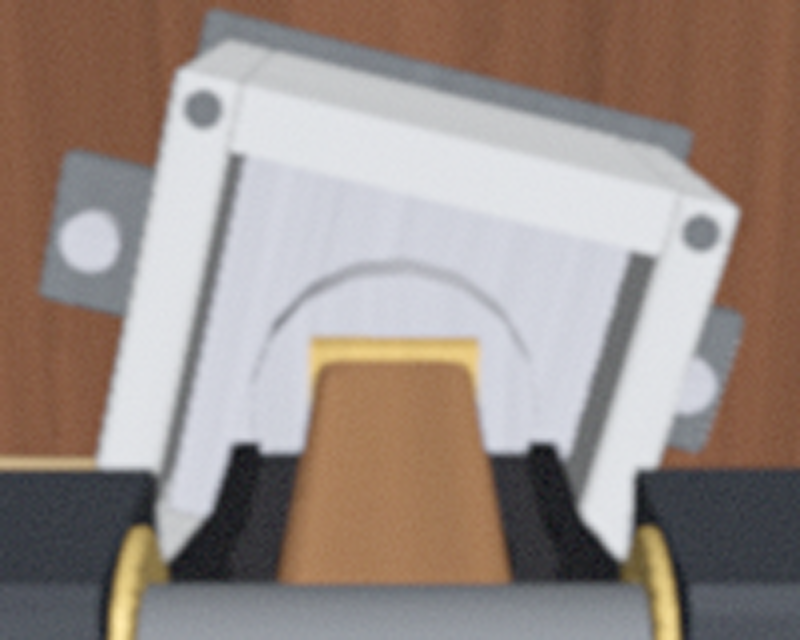

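Call:
{"api": "carry_out", "payload": {"plan": [{"fingers": 1,"dx": 0,"dy": 0,"dz": 0.007,"rx": 0,"ry": 0,"rz": 0},{"fingers": 1,"dx": 0,"dy": 0,"dz": 0,"rx": 0,"ry": 0,"rz": 0},{"fingers": 1,"dx": 0,"dy": 0,"dz": 0,"rx": 0,"ry": 0,"rz": 0},{"fingers": 1,"dx": 0,"dy": 0,"dz": 0,"rx": 0,"ry": 0,"rz": 0}]}}

```text
time_s: 16.35
tool_pos: [0.5569, 0.0217, 0.1054]
tool_rot: [180.0, 0.0, 89.4]
force: [-5.2, -0.4, 13.0]
grip_width: 0.0237
```

```bash
python3 - <<'E'
from h import *
for i in range(5):
    c=imaging.read_camera("top"); o=sensors.get_obs();print(o["time_s"],o["force"],o["tool_pos"])
c=imaging.read_camera("scene");u,v=proj(c,[.557,.022,.08]).astype(int)
crop(c["color"],u-40,v-45,u+40,v+35,7,"s9c.png")
E
```

```text
16.4 [-3.94427442 -0.27876645 12.35779987] [0.55693593 0.02167649 0.10550506]
16.45 [-5.13919168 -0.58658862 13.07393721] [0.55689303 0.02169527 0.10547643]
16.5 [-4.60486698 -0.46394541 12.78636882] [0.55688388 0.0217187  0.10547026]
16.55 [-3.59702417  0.15261306 13.07316381] [0.55690198 0.02170871 0.10546999]
16.6 [-5.23203269 -1.73676096 12.84081138] [0.55688702 0.02169854 0.10545572]
```

View pics/s9c.png

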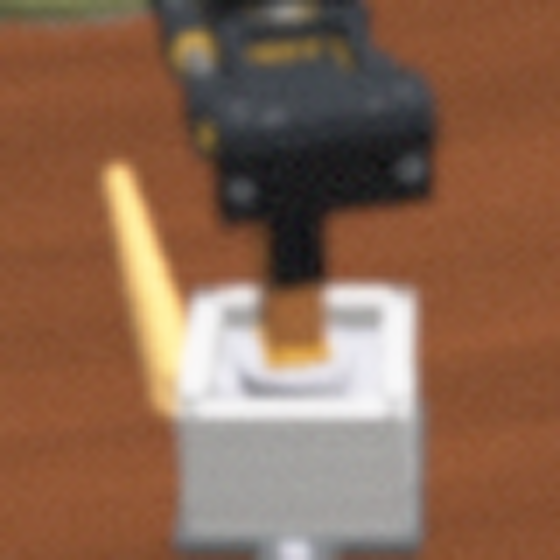

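Call:
{"api": "carry_out", "payload": {"plan": [{"fingers": 1,"dx": 0,"dy": 0,"dz": 0.005,"rx": 0,"ry": 0,"rz": 0},{"fingers": 1,"dx": 0,"dy": 0,"dz": 0,"rx": 0,"ry": 0,"rz": 0},{"fingers": 1,"dx": 0,"dy": 0,"dz": 0,"rx": 0,"ry": 0,"rz": 0},{"fingers": 1,"dx": 0,"dy": 0,"dz": 0,"rx": 0,"ry": 0,"rz": 0},{"fingers": 1,"dx": 0,"dy": 0,"dz": 0,"rx": 0,"ry": 0,"rz": 0},{"fingers": 1,"dx": 0,"dy": 0,"dz": 0,"rx": 0,"ry": 0,"rz": 0},{"fingers": 1,"dx": 0,"dy": 0,"dz": 0,"rx": 0,"ry": 0,"rz": 0},{"fingers": 1,"dx": 0,"dy": 0,"dz": 0,"rx": 0,"ry": 0,"rz": 0}]}}

```text
time_s: 17.65
tool_pos: [0.5569, 0.0217, 0.1055]
tool_rot: [180.0, 0.1, 89.4]
force: [-5.0, -1.1, 13.3]
grip_width: 0.0236
```

Call:
{"api": "carry_out", "payload": {"plan": [{"fingers": 1,"dx": 0,"dy": 0,"dz": 0,"rx": 0,"ry": 0,"rz": 0},{"fingers": 1,"dx": 0,"dy": 0,"dz": 0,"rx": 0,"ry": 0,"rz": 0},{"fingers": 1,"dx": 0,"dy": 0,"dz": 0,"rx": 0,"ry": 0,"rz": 0},{"fingers": 1,"dx": 0,"dy": 0,"dz": 0,"rx": 0,"ry": 0,"rz": 0},{"fingers": 1,"dx": 0,"dy": 0,"dz": 0,"rx": 0,"ry": 0,"rz": 0},{"fingers": 1,"dx": 0,"dy": 0,"dz": 0,"rx": 0,"ry": 0,"rz": 0}]}}

```text
time_s: 18.4
tool_pos: [0.5569, 0.0217, 0.1055]
tool_rot: [180.0, 0.1, 89.4]
force: [-4.4, 0.2, 13.6]
grip_width: 0.0238
```

```bash
python3 - <<'E'
from h import *
for i in range(3):
    c=imaging.read_camera("wrist"); o=sensors.get_obs();print(o["time_s"],o["force"],o["tool_pos"],o["tool_rot"])
E
```

```text
18.45 [-4.38870576 -0.35579672 12.91789863] [0.55690358 0.02170735 0.10546417] [1.79951866e+02 5.50660532e-02 8.94445976e+01]
18.5 [-4.93102471 -0.66556604 12.50908773] [0.55688241 0.02169359 0.10546656] [1.79952157e+02 5.64030302e-02 8.94444114e+01]
18.55 [-5.77535106  0.05690891 12.86809048] [0.55690846 0.021681   0.10548434] [1.79950237e+02 5.69509779e-02 8.94445269e+01]
```

Call:
{"api": "carry_out", "payload": {"plan": [{"fingers": 1,"dx": 0,"dy": 0,"dz": -0.03,"rx": 0,"ry": 0,"rz": 0},{"fingers": 1,"dx": 0,"dy": 0,"dz": -0.03,"rx": 0,"ry": 0,"rz": 0},{"fingers": 1,"dx": 0,"dy": 0,"dz": -0.03,"rx": 0,"ry": 0,"rz": 0},{"fingers": 1,"dx": 0,"dy": 0,"dz": -0.04,"rx": 0,"ry": 0,"rz": 0},{"fingers": 1,"dx": 0,"dy": 0,"dz": -0.04,"rx": 0,"ry": 0,"rz": 0},{"fingers": 1,"dx": 0,"dy": 0,"dz": -0.04,"rx": 0,"ry": 0,"rz": 0},{"fingers": 1,"dx": 0,"dy": 0,"dz": -0.04,"rx": 0,"ry": 0,"rz": 0},{"fingers": 1,"dx": 0,"dy": 0,"dz": -0.04,"rx": 0,"ry": 0,"rz": 0},{"fingers": 1,"dx": 0,"dy": 0,"dz": -0.06,"rx": 0,"ry": 0,"rz": 0},{"fingers": 1,"dx": 0,"dy": 0,"dz": -0.1,"rx": 0,"ry": 0,"rz": 0},{"fingers": 1,"dx": 0,"dy": 0,"dz": -0.2,"rx": 0,"ry": 0,"rz": 0},{"fingers": 1,"dx": 0,"dy": 0,"dz": 0,"rx": 0,"ry": 0,"rz": 0}]}}

```text
time_s: 20.05
tool_pos: [0.557, 0.0217, 0.1236]
tool_rot: [179.9, 0.0, 89.4]
force: [0.5, -0.8, -4.1]
grip_width: 0.0237
```

Call:
{"api": "carry_out", "payload": {"plan": [{"fingers": 1,"dx": 0,"dy": 0,"dz": -0.5,"rx": 0,"ry": 0,"rz": 0},{"fingers": 1,"dx": 0,"dy": 0,"dz": -0.7,"rx": 0,"ry": 0,"rz": 0},{"fingers": 1,"dx": 0,"dy": 0,"dz": -0.3,"rx": 0,"ry": 0,"rz": 0},{"fingers": 1,"dx": 0,"dy": 0,"dz": 0,"rx": 0,"ry": 0,"rz": 0},{"fingers": 1,"dx": 0,"dy": 0,"dz": 0,"rx": 0,"ry": 0,"rz": 0}]}}

```text
time_s: 20.68
tool_pos: [0.556, 0.0216, 0.1672]
tool_rot: [-179.9, 0.0, 89.4]
force: [0.3, -0.3, -3.5]
grip_width: 0.0239
```

```bash
python3 - <<'E'
from h import *
o=sensors.get_obs(); print(o["time_s"],o["tool_pos"],o["tool_rot"],o["force"],o["wrist_torque"])
c=imaging.read_camera("wrist"); np.save("o10.npy",o,allow_pickle=True)
crop(c["color"],220,120,420,280,4,"w10c.png")
plan([.591,-.197,o["tool_pos"][2]],75,8)
E
```

```text
20.675 [0.55598219 0.02156602 0.16724166] [-1.79933095e+02  8.35364050e-03  8.94441335e+01] [ 0.27448479 -0.33439503 -3.53995911] [-0.00178327 -0.05704724  0.02561474]
[{"dx": -0.91, "dy": 0.16, "dz": -0.0, "rz": 0.18}, {"dx": -0.9, "dy": 0.18, "dz": -0.0, "rz": 0.18}, {"dx": -0.9, "dy": 0.21, "dz": -0.0, "rz": 0.18}, {"dx": -0.89, "dy": 0.24, "dz": -0.0, "rz": 0.18}, {"dx": -0.88, "dy": 0.27, "dz": -0.0, "rz": 0.18}, {"dx": -0.87, "dy": 0.3, "dz": -0.0, "rz": 0.18}, {"dx": -0.86, "dy": 0.32, "dz": -0.0, "rz": 0.18}, {"dx": -0.85, "dy": 0.35, "dz": -0.0, "rz": 0.18}]
```

View pics/w10c.png

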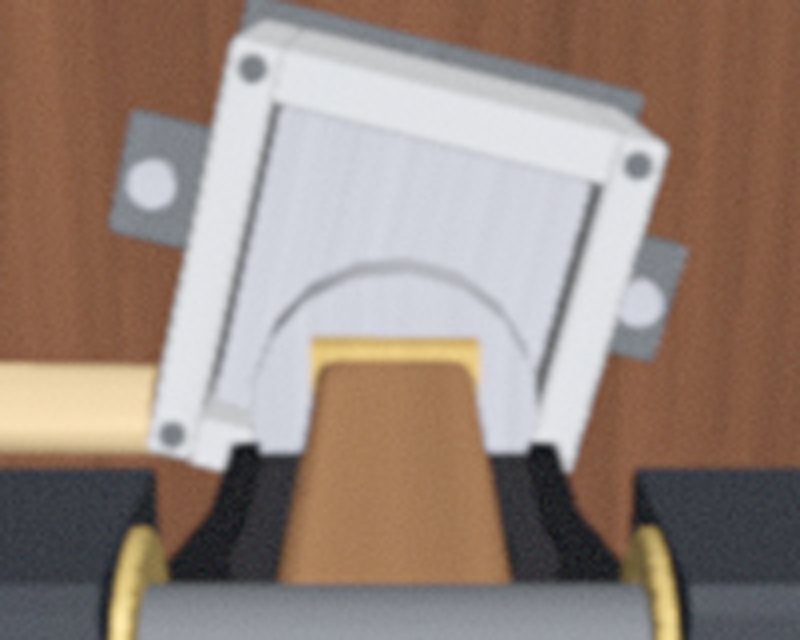

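Call:
{"api": "carry_out", "payload": {"plan": [{"fingers": 1,"dx": -0.91,"dy": 0.16,"dz": 0,"rx": 0,"ry": 0,"rz": 0.18},{"fingers": 1,"dx": -0.9,"dy": 0.18,"dz": 0,"rx": 0,"ry": 0,"rz": 0.18},{"fingers": 1,"dx": -0.9,"dy": 0.21,"dz": 0,"rx": 0,"ry": 0,"rz": 0.18},{"fingers": 1,"dx": -0.89,"dy": 0.24,"dz": 0,"rx": 0,"ry": 0,"rz": 0.18},{"fingers": 1,"dx": -0.88,"dy": 0.27,"dz": 0,"rx": 0,"ry": 0,"rz": 0.18},{"fingers": 1,"dx": -0.87,"dy": 0.3,"dz": 0,"rx": 0,"ry": 0,"rz": 0.18},{"fingers": 1,"dx": -0.86,"dy": 0.32,"dz": 0,"rx": 0,"ry": 0,"rz": 0.18},{"fingers": 1,"dx": -0.85,"dy": 0.35,"dz": 0,"rx": 0,"ry": 0,"rz": 0.18},{"fingers": 1,"dx": 0,"dy": 0,"dz": 0.7,"rx": 0,"ry": 0,"rz": 0},{"fingers": 1,"dx": 0,"dy": 0,"dz": 0.7,"rx": 0,"ry": 0,"rz": 0},{"fingers": 1,"dx": 0,"dy": 0,"dz": 0.7,"rx": 0,"ry": 0,"rz": 0},{"fingers": 1,"dx": 0,"dy": 0,"dz": 0,"rx": 0,"ry": 0,"rz": 0}]}}

```text
time_s: 22.22
tool_pos: [0.5903, -0.1964, 0.1026]
tool_rot: [-179.8, -0.0, 75.0]
force: [-0.1, 0.1, -3.3]
grip_width: 0.0237
```

Call:
{"api": "carry_out", "payload": {"plan": [{"fingers": 1,"dx": 0,"dy": 0,"dz": 0,"rx": 0,"ry": 0,"rz": 0},{"fingers": 1,"dx": 0,"dy": 0,"dz": 0,"rx": 0,"ry": 0,"rz": 0}]}}

```text
time_s: 22.48
tool_pos: [0.5927, -0.1966, 0.1061]
tool_rot: [179.9, 0.0, 75.1]
force: [-0.2, 0.5, -1.8]
grip_width: 0.0235
```

```bash
python3 - <<'E'
from h import *
o=sensors.get_obs(); print(o["time_s"],o["tool_pos"],o["tool_rot"],o["force"],o["qpos"])
c=imaging.read_camera("wrist"); np.save("o11.npy",o,allow_pickle=True)
crop(c["color"],220,120,420,280,4,"w11c.png")
s=imaging.read_camera("scene");u,v=proj(s,[.591,-.197,.05]).astype(int)
crop(s["color"],u-40,v-45,u+40,v+35,7,"s11c.png"); print(u-40,v-45)
E
```

```text
22.475 [ 0.59266729 -0.19660504  0.1061169 ] [1.79879685e+02 1.77906673e-02 7.50551848e+01] [-0.21341029  0.50033718 -1.79685816] [ 38.59872156  22.21804054 -28.11568996  94.25240625  11.25381767
  66.22724661  -7.22882958]
183 170
```

View pics/w11c.png

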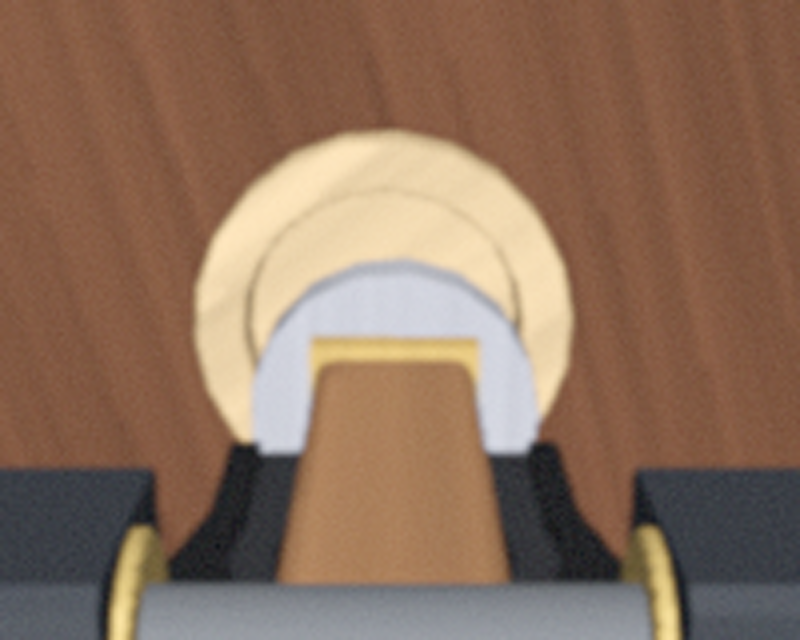

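View pics/s11c.png

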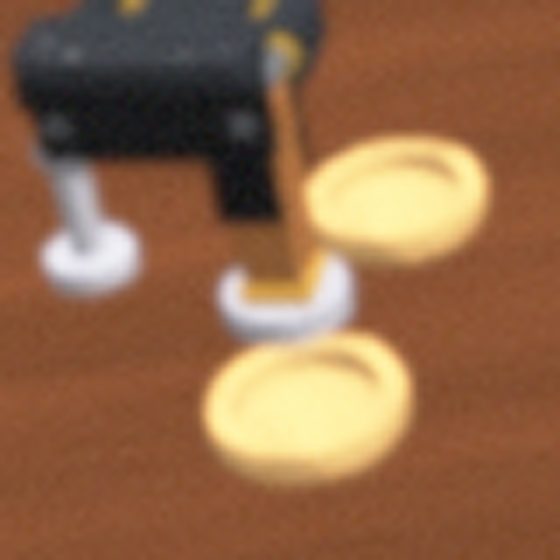

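```bash
python3 - <<'E'
from h import *
o=np.load("o11.npy",allow_pickle=True).item()
c=imaging.read_camera("wrist")
f=lambda x,y,z: ray(c,(x+.5)/4-.5+220,(y+.5)/4-.5+120,z,o)
l,r,t=f(195,318,.014),f(573,318,.014),f(384,130,.014)
def circ(a,b,c):
    A=np.array([2*(b-a)[:2],2*(c-a)[:2]]);B=np.array([b[:2]@b[:2]-a[:2]@a[:2],c[:2]@c[:2]-a[:2]@a[:2]])
    x=np.linalg.solve(A,B);return x,np.linalg.norm(x-a[:2])
print("outer",circ(l,r,t))
print("recess",circ(f(248,318,.014),f(521,318,.014),f(384,190,.014)))
Z=o["tool_pos"][2]-.0522+.012
print("pusher",circ(f(256,375,Z),f(397,262,Z),f(538,375,Z)),o["tool_pos"])
cur=sensors.get_obs(); print(cur["tool_pos"],cur["force"],cur["time_s"])
E
```

```text
outer (array([ 0.59157049, -0.19622043]), np.float64(0.036818766485229894))
recess (array([ 0.59134935, -0.19740898]), np.float64(0.026626644917630823))
pusher (array([ 0.59411874, -0.1956298 ]), np.float64(0.022544734535215282)) [ 0.59266729 -0.19660504  0.1061169 ]
[ 0.5922491  -0.1965336   0.10568799] [ 0.66260024 -0.3471277  -4.03993943] 22.625
```

Call:
{"api": "carry_out", "payload": {"plan": [{"fingers": 1,"dx": -0.05,"dy": -0.055,"dz": 0.3,"rx": 0,"ry": 0,"rz": 0},{"fingers": 1,"dx": 0,"dy": 0,"dz": 0.3,"rx": 0,"ry": 0,"rz": 0},{"fingers": 1,"dx": 0,"dy": 0,"dz": 0.3,"rx": 0,"ry": 0,"rz": 0},{"fingers": 1,"dx": 0,"dy": 0,"dz": 0.2,"rx": 0,"ry": 0,"rz": 0},{"fingers": 1,"dx": 0,"dy": 0,"dz": 0,"rx": 0,"ry": 0,"rz": 0},{"fingers": 1,"dx": 0,"dy": 0,"dz": 0,"rx": 0,"ry": 0,"rz": 0}]}}

```text
time_s: 23.38
tool_pos: [0.5901, -0.1975, 0.0721]
tool_rot: [180.0, 0.0, 75.0]
force: [0.2, -0.4, -3.6]
grip_width: 0.0236
```

```bash
python3 - <<'E'
from h import *
o=sensors.get_obs(); print(o["time_s"],o["tool_pos"],o["tool_rot"],o["force"])
c=imaging.read_camera("wrist"); np.save("o12.npy",o,allow_pickle=True)
crop(c["color"],220,120,420,280,4,"w12c.png")
E
```

```text
23.375 [ 0.59009577 -0.19752313  0.07212873] [1.79970745e+02 4.21011599e-03 7.50491646e+01] [ 0.20819532 -0.39020233 -3.56809299]
```

View pics/w12c.png

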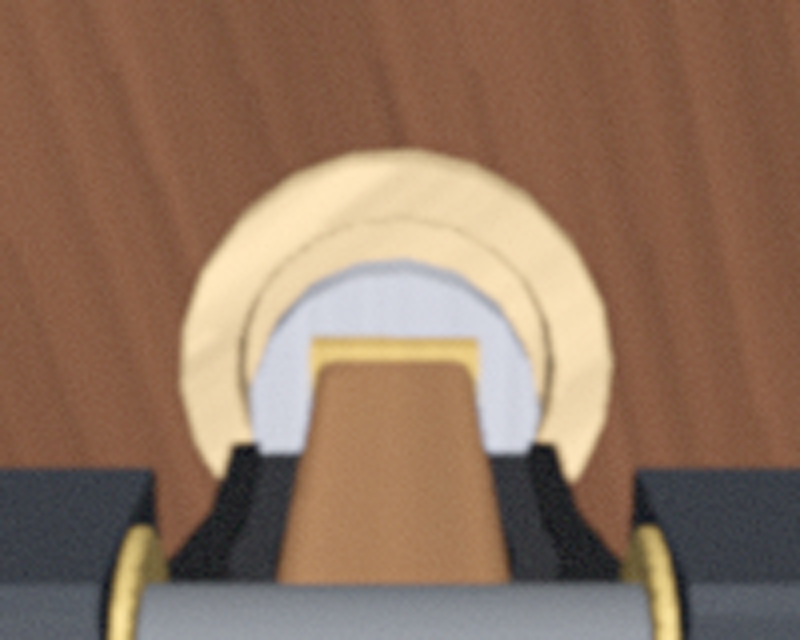

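```bash
python3 - <<'E'
from h import *
o=np.load("o12.npy",allow_pickle=True).item()
c=imaging.read_camera("wrist")
f=lambda x,y,z: ray(c,(x+.5)/4-.5+220,(y+.5)/4-.5+120,z,o)
def circ(a,b,c):
    A=np.array([2*(b-a)[:2],2*(c-a)[:2]]);B=np.array([b[:2]@b[:2]-a[:2]@a[:2],c[:2]@c[:2]-a[:2]@a[:2]])
    x=np.linalg.solve(A,B);return x,np.linalg.norm(x-a[:2])
print(circ(f(182,365,.014),f(612,365,.014),f(397,150,.014)))
print(circ(f(242,365,.014),f(550,365,.014),f(397,219,.014)))
Z=o["tool_pos"][2]-.0522+.012
print(circ(f(256,375,Z),f(397,262,Z),f(538,375,Z)))
print(sensors.get_obs()["tool_pos"])
E
```

```text
(array([ 0.59163575, -0.19614765]), np.float64(0.036646125011464754))
(array([ 0.59119047, -0.19715387]), np.float64(0.026264648686721438))
(array([ 0.59148591, -0.19652312]), np.float64(0.022544868343739706))
[ 0.59017892 -0.19756886  0.07234117]
```

Centred within 1 mm. The underside is about 20 mm up, and the floor is at 4 mm.

Call:
{"api": "carry_out", "payload": {"plan": [{"fingers": 1,"dx": 0,"dy": 0,"dz": 0.2,"rx": 0,"ry": 0,"rz": 0},{"fingers": 1,"dx": 0,"dy": 0,"dz": 0.2,"rx": 0,"ry": 0,"rz": 0},{"fingers": 1,"dx": 0,"dy": 0,"dz": 0.06,"rx": 0,"ry": 0,"rz": 0},{"fingers": 1,"dx": 0,"dy": 0,"dz": 0,"rx": 0,"ry": 0,"rz": 0},{"fingers": 1,"dx": 0,"dy": 0,"dz": 0,"rx": 0,"ry": 0,"rz": 0}]}}

```text
time_s: 24.1
tool_pos: [0.59, -0.1975, 0.0582]
tool_rot: [180.0, 0.0, 75.1]
force: [0.1, 0.0, -3.5]
grip_width: 0.0238
```

Call:
{"api": "carry_out", "payload": {"plan": [{"fingers": 1,"dx": 0,"dy": 0,"dz": 0.03,"rx": 0,"ry": 0,"rz": 0},{"fingers": 1,"dx": 0,"dy": 0,"dz": 0,"rx": 0,"ry": 0,"rz": 0}]}}

```text
time_s: 24.35
tool_pos: [0.5898, -0.1975, 0.0572]
tool_rot: [180.0, 0.0, 75.1]
force: [-0.3, -0.6, -2.7]
grip_width: 0.0239
```

Call:
{"api": "carry_out", "payload": {"plan": [{"fingers": 1,"dx": 0,"dy": 0,"dz": 0.03,"rx": 0,"ry": 0,"rz": 0},{"fingers": 1,"dx": 0,"dy": 0,"dz": 0,"rx": 0,"ry": 0,"rz": 0}]}}

```text
time_s: 24.6
tool_pos: [0.5898, -0.1975, 0.0563]
tool_rot: [180.0, 0.0, 75.0]
force: [0.4, -0.3, -3.2]
grip_width: 0.0236
```

Call:
{"api": "carry_out", "payload": {"plan": [{"fingers": 1,"dx": 0,"dy": 0,"dz": 0.02,"rx": 0,"ry": 0,"rz": 0},{"fingers": 1,"dx": 0,"dy": 0,"dz": 0,"rx": 0,"ry": 0,"rz": 0}]}}

```text
time_s: 24.85
tool_pos: [0.5899, -0.1975, 0.0562]
tool_rot: [180.0, 0.0, 75.0]
force: [-2.4, -0.3, 1.5]
grip_width: 0.0239
```

Call:
{"api": "carry_out", "payload": {"plan": [{"fingers": 1,"dx": 0,"dy": 0,"dz": 0.01,"rx": 0,"ry": 0,"rz": 0},{"fingers": 1,"dx": 0,"dy": 0,"dz": 0,"rx": 0,"ry": 0,"rz": 0}]}}

```text
time_s: 25.1
tool_pos: [0.5899, -0.1975, 0.0562]
tool_rot: [180.0, 0.0, 75.0]
force: [-2.1, 0.8, 6.4]
grip_width: 0.0239
```

Call:
{"api": "carry_out", "payload": {"plan": [{"fingers": 1,"dx": 0,"dy": 0,"dz": -0.02,"rx": 0,"ry": 0,"rz": 0},{"fingers": 1,"dx": 0,"dy": 0,"dz": 0,"rx": 0,"ry": 0,"rz": 0},{"fingers": 0.2,"dx": 0,"dy": 0,"dz": 0,"rx": 0,"ry": 0,"rz": 0},{"fingers": -0.2,"dx": 0,"dy": 0,"dz": 0,"rx": 0,"ry": 0,"rz": 0},{"fingers": -0.3,"dx": 0,"dy": 0,"dz": 0,"rx": 0,"ry": 0,"rz": 0},{"fingers": -0.3,"dx": 0,"dy": 0,"dz": 0,"rx": 0,"ry": 0,"rz": 0},{"fingers": -0.3,"dx": 0,"dy": 0,"dz": 0,"rx": 0,"ry": 0,"rz": 0}]}}

```text
time_s: 25.98
tool_pos: [0.5899, -0.1975, 0.056]
tool_rot: [180.0, 0.0, 75.0]
force: [-0.7, -0.3, 0.5]
grip_width: 0.0555
```

```bash
python3 - <<'E'
from h import *
o=sensors.get_obs(); print(o["time_s"],o["tool_pos"],o["tool_rot"],o["force"],o["grip_width"])
c=imaging.read_camera("wrist")
crop(c["color"],220,120,420,280,4,"w13c.png")
E
```

```text
25.975 [ 0.58987894 -0.19748948  0.05597303] [1.79992464e+02 3.45977969e-03 7.50476618e+01] [-0.65110345 -0.2583846   0.48266232] 0.05547706202472318
```

View pics/w13c.png

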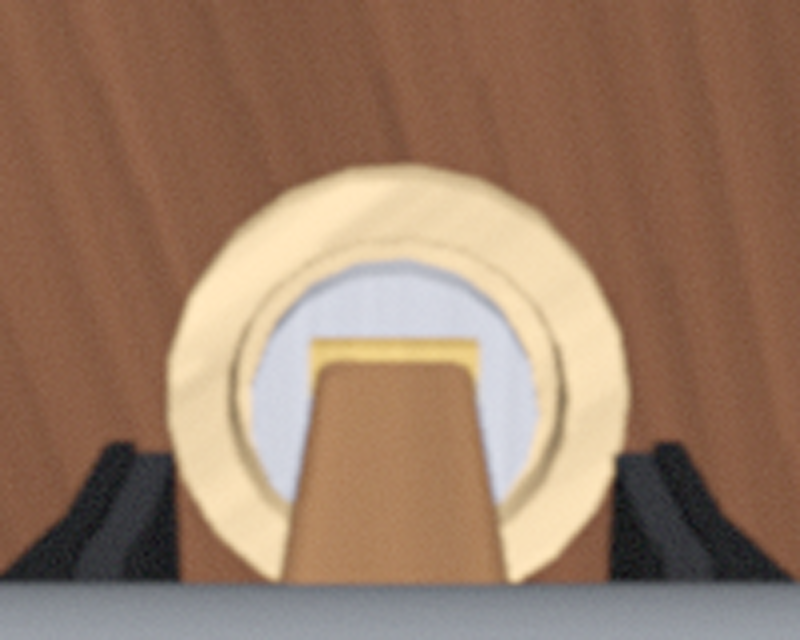

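The fingers have let go and the pusher sits concentric in the recess. Next I go straight up.

Call:
{"api": "carry_out", "payload": {"plan": [{"fingers": -0.3,"dx": 0,"dy": 0,"dz": -0.3,"rx": 0,"ry": 0,"rz": 0},{"fingers": -0.3,"dx": 0,"dy": 0,"dz": -0.7,"rx": 0,"ry": 0,"rz": 0},{"fingers": -0.3,"dx": 0,"dy": 0,"dz": -1,"rx": 0,"ry": 0,"rz": 0},{"fingers": -0.3,"dx": 0,"dy": 0,"dz": -1,"rx": 0,"ry": 0,"rz": 0},{"fingers": -0.3,"dx": 0,"dy": 0,"dz": -1,"rx": 0,"ry": 0,"rz": 0},{"fingers": -0.3,"dx": -0.6,"dy": 0,"dz": -1,"rx": 0,"ry": 0,"rz": 0},{"fingers": -0.3,"dx": -1,"dy": 0,"dz": -0.7,"rx": 0,"ry": 0,"rz": 0},{"fingers": -0.3,"dx": -1,"dy": 0,"dz": 0,"rx": 0,"ry": 0,"rz": 0},{"fingers": -0.3,"dx": 0,"dy": 0,"dz": 0,"rx": 0,"ry": 0,"rz": 0},{"fingers": -0.3,"dx": 0,"dy": 0,"dz": 0,"rx": 0,"ry": 0,"rz": 0},{"fingers": -0.3,"dx": 0,"dy": 0,"dz": 0,"rx": 0,"ry": 0,"rz": 0}]}}

```text
time_s: 27.4
tool_pos: [0.5703, -0.2711, 0.2274]
tool_rot: [180.0, -0.0, 75.2]
force: [0.1, 0.4, 0.3]
grip_width: 0.0568
```

```bash
python3 - <<'E'
from h import *
o=sensors.get_obs(); print(o["time_s"],o["tool_pos"],o["force"])
c=imaging.read_camera("wrist"); cv2.imwrite("pics/w14.png",c["color"][:,:,::-1])
t=imaging.read_camera("scene"); crop(t["color"],150,100,450,300,2,"s14.png")
print([proj(c,p,o) for p in([.5913,-.1968,.016],[.5913,-.1968,.099])])
E
```

```text
27.4 [ 0.57027956 -0.27111824  0.22740414] [0.11539499 0.41309398 0.32899528]
[array([318.80762706,  98.54611301]), array([319.02657481,  97.10536122])]
```

View pics/w14.png

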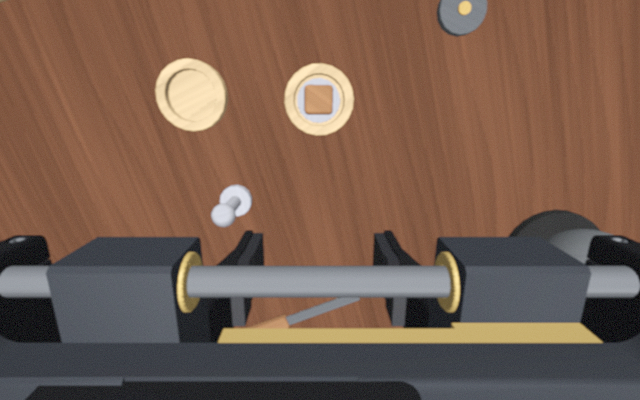

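View pics/s14.png

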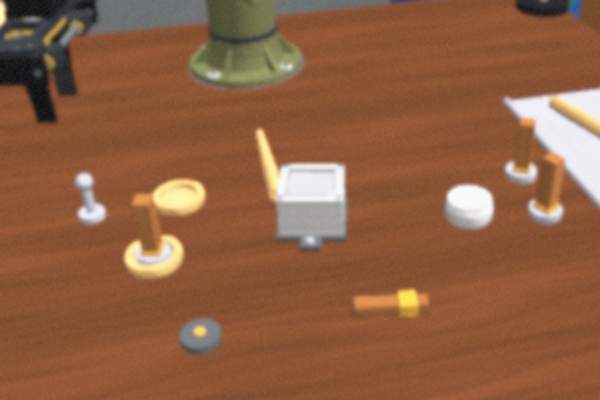

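```bash
python3 - <<'E'
from cell import ticket
print(ticket.sign_off())
E
```

```text
the job is handed in; nothing more can be done
None
```

The plate was pressed onto its stop and held, the pusher is back upright in its rest and released, and the job is handed in at about 27.5 s. The sign-off gave no verdict.

- **Pressing:** I gripped the nearest pusher by its handle and pressed the plate at its centre. It stopped after about 6.7 mm, where the push rose steeply and the tool moved no further. I held it at about 15 to 17 N for nearly 3 s, with the tool within 0.1° of vertical; no reading came near 25 N. These push figures are the wrist reading corrected for the pusher's weight.
- **Release:** I let the plate up slowly. The wrist and scene pictures show it level and back where it began.
- **Placing:** I stood the pusher in the farthest rest. My last measurement before setting it down put it within about 1 mm of the rest's centre, and it touched the floor where the rest's 4 mm floor height predicts. After letting go, the picture shows it upright and concentric, with no force left on the tool. The bystanders visible in the last pictures look undisturbed.

**Not fully explained:** during the press there was a steady sideways force of about 4 to 5 N, most likely from the arm giving slightly. I took the steep rise to be the stop, not the plate jamming, because the position held as the push increased. The stop is hidden, so that could not be seen directly.

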